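Sort out mixed-up plug-in relays on a cabinet mounting plate

ROBOT

A 7-joint arm with a two-finger parallel gripper is mounted at the origin on a cart in front of the work surface, level with it; the furniture and walls round the work are solid. World frame = base frame: x ahead of the robot, y to its left, z up, the work surface at z = 0. Lengths are in m, angles in rad, forces in N, time in s.
With the tool pointing down it reaches from about 0.425 to 0.875 m from the base axis. Payload 4.7 kg.
Tool frame: the origin (TCP) lies between the finger pads; the fingertips stand 22 mm ahead of it and the grasp point (between the pads) lies 3 mm ahead of it; z points along the fingers, y is the line along which they close (so a half turn about z gives the same grasp; the last joint's range is limited). The gripper opens to 87 mm and grips with 3 to 60 N. Pads are 19 mm wide; open, the fingers measure 117 mm over their backs; the gripper's body (75 mm by 190 mm) begins 51 mm behind the grasp point.
Start: joints at [-1.269, 0.321, -0.07, 1.45, 0.023, 1.371, -0.057], TCP at [0.185, 0.623, 0.245] pointing down, gripper open.
Joint ranges: [-2.86, 2.86], [-0.3, 2.09], [-1.38, 1.24], [0.06, 2.45], [-1.56, 4.7], [0.09, 2.05], [-2.69, 2.69]. Speed limits (rad/s): [2.57, 2.57, 3.14, 3.14, 3.14, 3.14, 3.14].

INTERFACE

Orientations are given as a rotation vector (axis times angle).
In Python, from bench import ctrl gives the robot as it stands. The module is installed in compiled form; this text tells all that it offers.
- The arm moves only by the tool send_rows, never from a script. Its argument "motion" is a list of rows, each an object with "claw": the opening, from -1 (shut) to 1 (fully open); "slide": the shift along the tool's x, y, z in mm, a list of three; "delta_rot": the turn, a rotation vector about the tool's x, y, z in rad, a list of three. In form: [{"claw": claw, "slide": [x, y, z], "delta_rot": [ax, ay, az]}, ...]. A call has 1 to 5 rows; each row is the pose to reach, as a shift and turn from the pose commanded when the call began, along the tool's axes at that moment; what a row does not reach only later rows make up. A row lasts 1/10 s, in which the tool goes at most 50 mm and 8.59 degrees, less where a joint would pass 70% of its speed; a pose out of reach is approached as far as the arm can. A call with a gripper value outside its range is refused whole. The fingers move at their own pace and stop on an object; "grip_force" is the grip in N (left out, the last holds). Time passes only in rows, so rows that repeat a pose let the fingers close. It gives the time, the measured TCP pose, the force, the opening and the grip force at its end, in the units of the state.
- ctrl.get_state(): the state, without advancing time (a new reading comes with each control period).
- ctrl.get_image(name): name is "scene" or "top" or "wrist"; returns a dict with "color" (400x640x3 uint8, blue, green, red), "fx", "fy", "cx", "cy" (pixels), "pose" (4x4, takes a point from camera to world coordinates). Camera axes: x right, y down, z forward; pixel columns grow to the right and rows downward; lengths in m; the calibration is good to about 2 mm. A picture is of the moment at which its call begins. There is no depth.
- ctrl.close_job(): hands the job in; it is judged then, once.
The state is a dict: "time": time; "joint_positions": joint angles; "qd": joint speeds; "joint_torque": joint torques, N m; "position": TCP position; "tool_rot": TCP orientation; "ft_force": force on the tool from outside, world axes, zero at the start; "torque": the same for the moment, N m; "grip_width": opening from 0.0 (shut) to 1.0 (fully open); "grip_force": force on a finger pad.
Only numpy, scipy, OpenCV 4.12 (cv2) and the standard library are available. Lean on these libraries where they do the work, as an engineer would, in place of code of your own. Each camera call takes 0.05 s, during which the arm holds its last target. There are 200 camera calls.

TASK

The four plug-in relays on this mounting plate have been mixed up: change them round so that each one is plugged fully home in the socket whose tag has the colour of its cap, its long side along the socket. Each socket takes only one relay, but the empty spare socket (white tag) is free to park one on the way; it must be empty again at the end. Keep the relays upright and set them down in their sockets rather than dropping them.

Things in the scene. Friction and masses are not known exactly. Their poses are not given: they have to be found in the camera images.
- relay_red: Loose plug-in relay with a red cap and lever on top, clear sides, black base; 85 g. Origin: centre of the underside of its plug foot, z up. Foot z 0-12 mm, tapering from 26 x 20 down to 20 x 14 mm; straight-sided case 42 mm (x) by 30 mm (y), z 12-60 mm, lever to 63 mm. A half turn fits as well. Stands in a wrong socket at the start.
- relay_yellow: Loose plug-in relay with a yellow cap and lever on top, clear sides, black base; 85 g. Origin: centre of the underside of its plug foot, z up. Foot z 0-12 mm, tapering from 26 x 20 down to 20 x 14 mm; straight-sided case 42 mm (x) by 30 mm (y), z 12-60 mm, lever to 63 mm. A half turn fits as well. Stands in a wrong socket at the start.
- relay_green: Loose plug-in relay with a green cap and lever on top, clear sides, black base; 85 g. Origin: centre of the underside of its plug foot, z up. Foot z 0-12 mm, tapering from 26 x 20 down to 20 x 14 mm; straight-sided case 42 mm (x) by 30 mm (y), z 12-60 mm, lever to 63 mm. A half turn fits as well. Stands in a wrong socket at the start.
- relay_blue: Loose plug-in relay with a blue cap and lever on top, clear sides, black base; 85 g. Origin: centre of the underside of its plug foot, z up. Foot z 0-12 mm, tapering from 26 x 20 down to 20 x 14 mm; straight-sided case 42 mm (x) by 30 mm (y), z 12-60 mm, lever to 63 mm. A half turn fits as well. Stands in a wrong socket at the start.
- socket_red: Fixed black relay socket, red tag on its -x end. 92 mm (x) by 42 mm (y). Origin: centre of its underside, z up. Middle block 48 x 42 mm, rim at z = 30 mm, recess 29 x 23 mm with floor at z = 17 mm and flared mouth 35 x 29 mm; terminal ends lower, z = 18 mm. Relay home: long side along x, case on the rim, its origin at z = 18 mm; it drops in and lifts out without force.
- socket_yellow: Fixed black relay socket, yellow tag on its -x end. 92 mm (x) by 42 mm (y). Origin: centre of its underside, z up. Middle block 48 x 42 mm, rim at z = 30 mm, recess 29 x 23 mm with floor at z = 17 mm and flared mouth 35 x 29 mm; terminal ends lower, z = 18 mm. Relay home: long side along x, case on the rim, its origin at z = 18 mm; it drops in and lifts out without force.
- socket_green: Fixed black relay socket, green tag on its -x end. 92 mm (x) by 42 mm (y). Origin: centre of its underside, z up. Middle block 48 x 42 mm, rim at z = 30 mm, recess 29 x 23 mm with floor at z = 17 mm and flared mouth 35 x 29 mm; terminal ends lower, z = 18 mm. Relay home: long side along x, case on the rim, its origin at z = 18 mm; it drops in and lifts out without force.
- socket_blue: Fixed black relay socket, blue tag on its -x end. 92 mm (x) by 42 mm (y). Origin: centre of its underside, z up. Middle block 48 x 42 mm, rim at z = 30 mm, recess 29 x 23 mm with floor at z = 17 mm and flared mouth 35 x 29 mm; terminal ends lower, z = 18 mm. Relay home: long side along x, case on the rim, its origin at z = 18 mm; it drops in and lifts out without force.
- socket_spare: Fixed black relay socket, white tag on its -x end; empty. 92 mm (x) by 42 mm (y). Origin: centre of its underside, z up. Middle block 48 x 42 mm, rim at z = 30 mm, recess 29 x 23 mm with floor at z = 17 mm and flared mouth 35 x 29 mm; terminal ends lower, z = 18 mm. Relay home: long side along x, case on the rim, its origin at z = 18 mm; it drops in and lifts out without force.
- plate: Mounting plate 264 mm (x) by 196 mm (y), 3 mm thick. Origin: centre of its underside. Two rows of sockets parallel to it (x = -60, +60 mm; y = -58, 0, 58 mm), undersides at z = 10.5 mm; at x = 60, y = -58 mm two low terminal blocks; along x = 0 a duct 37 mm high, tweezers lie on the front edge. Left of it a test fixture 0.48 m tall fills x 0.45-0.78, y 0.15-0.46 m: go round its front.
There are look-alikes about, which are no part of the job. There is more than one size of the relay_blue; the job needs the larger.

How it is judged:
By the outcome, as a careful person would: the job done as asked, in the order asked, and still so for the second after the job is handed in, with the robot touching nothing.
It also fails if it takes over 99 s, if anything falls off the work surface, if the arm or the gripper's body presses on something with over 40 N, if the wrist force passes 120 N, or if a joint passes its speed limit or range.

## Working session

There is one attempt and no reset: what is moved stays moved. The work goes in short steps, Python scripts to look and compute and a tool call to move; the robot and the scene stay as the last step left them, time stands still between calls to the robot, and variables do not carry over. Pictures are saved under pics/ and viewed, at most 14 in all, crops included, and the job is handed in when it is done.

Besides the shell and the picture viewer there is one more tool, called after "Request:" as name(argument=value, ...), one argument or row to a line, values as JSON. send_rows: Moves the arm, as the interface text tells. Its arguments: {"type":"object","properties":{"motion":{"type":"array","items":{"type":"object","properties":{"claw":{"type":"number"},"slide":{"type":"array","items":{"type":"number"}},"delta_rot":{"type":"array","items":{"type":"number"}}}}},"grip_force":{"type":"number"}},"required":["motion"]}

```bash
mkdir -p pics
python3 - <<'E'
from bench import ctrl
import cv2,pickle
s=ctrl.get_state();print(s)
d={}
for n in("scene","top"):
    im=ctrl.get_image(n);d[n]=im;cv2.imwrite(f"pics/{n}0.png",im["color"]);print(n,im["fx"],im["fy"],im["cx"],im["cy"],im["pose"])
pickle.dump(d,open("im0.pkl","wb"))
E
```

```text
{'time': 0.0, 'joint_positions': array([-1.26889792,  0.32181761, -0.07008814,  1.451675  ,  0.02262104,
        1.37078653, -0.05694803]), 'qd': array([-0.00256936,  0.00028191, -0.00186388, -0.00094645,  0.00173206,
        0.00168807,  0.00131745]), 'joint_torque': array([ 1.53140440e-04, -4.91287100e+01, -4.03871946e-01, -3.12535608e+01,
       -6.39124797e-02,  4.33156290e-02,  1.65786582e-04]), 'position': array([0.18440344, 0.62276339, 0.24346501]), 'tool_rot': array([-4.50507207e-01, -3.10896475e+00,  2.97342307e-03]), 'ft_force': array([ 0.17805412, -0.20589324,  0.05380326]), 'torque': array([-0.00191949,  0.01773059, -0.05322465]), 'grip_force': 0.0, 'grip_width': 1.002970273977643}
scene 503.87814422735465 503.87814422735465 311.66272377887617 196.83264682156224 [[ 0.48946091 -0.61890491  0.61431647  0.0858273 ]
 [-0.87198807 -0.35387602  0.33824335 -0.32204828]
 [ 0.0080514  -0.70123354 -0.71288618  0.64953709]
 [ 0.          0.          0.          1.        ]]
top 362.5022458580228 362.5022458580228 318.4840873182225 203.4361163744695 [[ 0.02114991 -0.99555698  0.09175495  0.5281799 ]
 [-0.99883165 -0.01705209  0.04521691 -0.04620737]
 [-0.0434514  -0.09260408 -0.99475447  0.90179132]
 [ 0.          0.          0.          1.        ]]
```

View pics/top0.png

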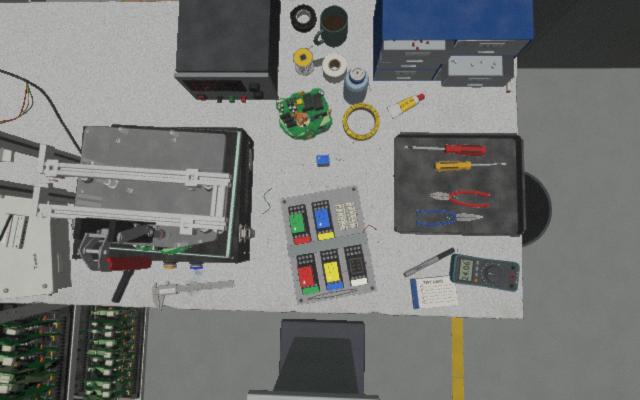

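View pics/scene0.png

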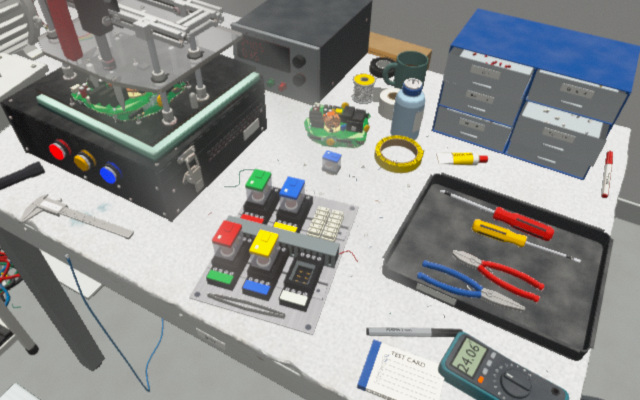

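The top view shows, on the plate, the green relay (297,222) in the red-tag socket and blue (322,217) in the yellow-tag socket. Red (306,273) is in the green-tag socket, yellow (332,270) in the blue-tag socket, and the spare socket with the white tag (358,265) is empty.

Blue candidates are the plate relay (322,217) and a small loose block (322,160). The plate one is larger and stands in a socket, so it fits. Next I'll measure and confirm with a crop.

```bash
cat > h.py <<'E'
import numpy as np,cv2
def ray(im,uv,z):
    d=im["pose"][:3,:3]@np.array([(uv[0]-im["cx"])/im["fx"],(uv[1]-im["cy"])/im["fy"],1.]);o=im["pose"][:3,3]
    return o+d*(z-o[2])/d[2]
def proj(im,p):
    q=im["pose"][:3,:3].T@(np.asarray(p)-im["pose"][:3,3]);return np.array([im["fx"]*q[0]/q[2]+im["cx"],im["fy"]*q[1]/q[2]+im["cy"]])
HUE={"red":[(0,8),(172,180)],"yellow":[(20,35)],"green":[(50,80)],"blue":[(100,125)]}
def blobs(im,c,roi,amin=8):
    u0,v0,u1,v1=roi;h=cv2.cvtColor(im["color"],cv2.COLOR_BGR2HSV)[v0:v1,u0:u1]
    m=np.zeros(h.shape[:2],np.uint8)
    for a,b in HUE[c]: m|=cv2.inRange(h,(a,130,70),(b,255,255))
    n,l,s,ce=cv2.connectedComponentsWithStats(m)
    return [(ce[i]+[u0,v0],s[i,4],s[i,:4],(l==i)) for i in range(1,n) if s[i,4]>=amin]
E
python3 - <<'E'
import pickle,cv2;from h import *
d=pickle.load(open("im0.pkl","rb"))
for n,roi in(("top",(280,150,380,300)),("scene",(195,145,350,310))):
  for c in HUE:
    for ce,a,b,_ in blobs(d[n],c,roi): print(n,c,ce.round(1),a,b,"z.0885:",(ray(d[n],ce,.0885)[:2]*1e3).round(),"z.03",(ray(d[n],ce,.0285)[:2]*1e3).round())
t=d["top"]["color"][145:305,270:390];s=d["scene"]["color"][140:320,190:370]
cv2.imwrite("pics/crop.png",np.hstack([cv2.resize(t,(400,533),interpolation=cv2.INTER_CUBIC),cv2.resize(s,(400,533))[:, :]]))
E
```

```text
top red [301.8 239.8] 93 [14 86 16  8] z.0885: [521.  26.] z.03 [520.  32.]
top red [305.7 275.6] 247 [ 18 116  16  21] z.0885: [442.  16.] z.03 [436.  20.]
top yellow [325.6 235.5] 96 [38 82 16  8] z.0885: [532. -27.] z.03 [532. -25.]
top yellow [331.3 271.2] 256 [ 44 111  16  21] z.0885: [453. -41.] z.03 [447. -41.]
top green [296.7 222.6] 213 [10 64 15 19] z.0885: [559.  39.] z.03 [561.  45.]
top green [310.3 289.8] 81 [ 23 136  16   8] z.0885: [411.   5.] z.03 [403.   9.]
top blue [322.8 159.4] 97 [37  5 12  9] z.0885: [704. -17.] z.03 [717. -15.]
top blue [321.8 218.1] 236 [34 59 16 20] z.0885: [570. -17.] z.03 [573. -15.]
top blue [334.5 285.6] 96 [ 47 132  16   8] z.0885: [422. -48.] z.03 [414. -49.]
scene red [251.9 218.2] 104 [46 69 23  9] z.0885: [486.  -0.] z.03 [529.  34.]
scene red [227.3 232.5] 420 [18 76 29 25] z.0885: [445.  15.] z.03 [483.  51.]
scene yellow [285.  226.6] 125 [79 77 24 10] z.0885: [496. -52.] z.03 [540. -23.]
scene yellow [263.5 243. ] 528 [54 85 30 28] z.0885: [454. -41.] z.03 [494. -11.]
scene green [258.3 179.2] 307 [51 25 25 20] z.0885: [561.  39.] z.03 [612.  77.]
scene green [219.6 276.5] 185 [ 12 125  26  13] z.0885: [376. -22.] z.03 [407.  10.]
scene blue [332.5 156.2] 77 [130   8  15   8] z.0885: [671. -39.] z.03 [734.  -9.]
scene blue [291.7 187.5] 343 [84 32 25 22] z.0885: [572. -18.] z.03 [624.  14.]
scene blue [256.1 286.9] 231 [ 48 135  27  15] z.0885: [387. -74.] z.03 [419. -47.]
```

View pics/crop.png

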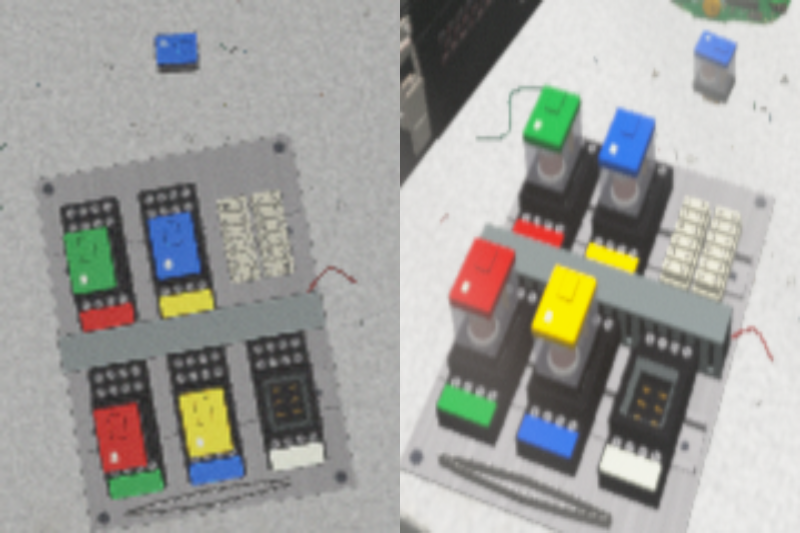

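The crop confirms it: the plate's blue relay is the full-size one, and the loose block is the small look-alike. The two views agree within about 3 mm on cap height (z = 88.5 mm). Before passing the fixture, I'll retract up and inward.

Request:
send_rows(
  motion=[
    {"claw": 1, "slide": [0, -25, -25], "delta_rot": [0, 0, 0]},
    {"claw": 1, "slide": [0, -55, -55], "delta_rot": [0, 0, 0]},
    {"claw": 1, "slide": [0, -90, -90], "delta_rot": [0, 0, 0]},
    {"claw": 1, "slide": [0, -125, -125], "delta_rot": [0, 0, 0]},
    {"claw": 1, "slide": [0, -160, -160], "delta_rot": [0, 0, 0]},
  ],
)

```text
time: 0.6
position: [0.1386, 0.4682, 0.4054]
tool_rot: [0.45, 3.109, -0.001]
ft_force: [0.1, 0.0, 1.4]
grip_width: 1.001
grip_force: 0.0
```

Request:
send_rows(
  motion=[
    {"claw": 1, "slide": [0, -30, -20], "delta_rot": [0, 0, 0]},
    {"claw": 1, "slide": [0, -60, -40], "delta_rot": [0, 0, 0]},
    {"claw": 1, "slide": [0, -90, -60], "delta_rot": [0, 0, 0]},
    {"claw": 1, "slide": [0, -120, -60], "delta_rot": [0, 0, 0]},
    {"claw": 1, "slide": [0, -120, -60], "delta_rot": [0, 0, 0]},
  ],
)

```text
time: 1.1
position: [0.1043, 0.3525, 0.4663]
tool_rot: [0.45, 3.108, 0.005]
ft_force: [0.4, -0.2, -0.1]
grip_width: 1.003
grip_force: 0.0
```

Run:
```python
from bench import ctrl
s=ctrl.get_state()
for k in('time','joint_positions','position','tool_rot','ft_force'):print(k,s[k].round(3) if k!='time' else s[k])
```

```text
time 1.1
joint_positions [-1.246 -0.288 -0.078  1.633 -0.022  1.793 -0.043]
position [0.104 0.353 0.466]
tool_rot [0.45  3.108 0.005]
ft_force [ 0.369 -0.225 -0.065]
```

```bash
cat >> h.py <<'E'
from scipy.spatial.transform import Rotation as Ro
def tool(yaw): # world yaw of tool y, tool down
    y=np.array([np.cos(yaw),np.sin(yaw),0]);z=np.array([0,0,-1.]);return np.c_[np.cross(y,z),y,z]
E
python3 - <<'E'
from h import *
R=Ro.from_rotvec([.45,3.108,.005]).as_matrix();p=np.array([.1043,.3525,.4663]);print(R.round(3))
a=np.radians(np.linspace(73.5,0,13));W=np.c_[.376*np.cos(a),.376*np.sin(a),0*a+.466]
for c in range(0,13,5):
    b=p if c==0 else W[c]
    print(((W[c+1:c+6]-b)@R*1e3).round().tolist())
E
```

```text
[[-0.959  0.284  0.002]
 [ 0.284  0.959  0.003]
 [-0.001  0.003 -1.   ]]
[[-40.0, 6.0, 0.0], [-80.0, -0.0, 0.0], [-119.0, -11.0, 0.0], [-156.0, -26.0, 0.0], [-192.0, -44.0, 0.0]]
[[-33.0, -22.0, -0.0], [-64.0, -48.0, -0.0], [-92.0, -77.0, -0.0], [-117.0, -109.0, -0.0], [-138.0, -143.0, -0.0]]
[[-17.0, -36.0, -0.0], [-31.0, -74.0, -0.0]]
```

Request:
send_rows(
  motion=[
    {"claw": 1, "slide": [-40, 6, 0], "delta_rot": [0, 0, 0]},
    {"claw": 1, "slide": [-80, 0, 0], "delta_rot": [0, 0, 0]},
    {"claw": 1, "slide": [-119, -11, 0], "delta_rot": [0, 0, 0]},
    {"claw": 1, "slide": [-156, -26, 0], "delta_rot": [0, 0, 0]},
    {"claw": 1, "slide": [-192, -44, 0], "delta_rot": [0, 0, 0]},
  ],
)

```text
time: 1.6
position: [0.2782, 0.2575, 0.4636]
tool_rot: [-0.45, -3.109, 0.002]
ft_force: [0.6, 0.3, -0.6]
grip_width: 1.002
grip_force: 0.0
```

Request:
send_rows(
  motion=[
    {"claw": 1, "slide": [-33, -22, 0], "delta_rot": [0, 0, 0]},
    {"claw": 1, "slide": [-64, -48, 0], "delta_rot": [0, 0, 0]},
    {"claw": 1, "slide": [-92, -77, 0], "delta_rot": [0, 0, 0]},
    {"claw": 1, "slide": [-117, -109, 0], "delta_rot": [0, 0, 0]},
    {"claw": 1, "slide": [-138, -143, 0], "delta_rot": [0, 0, 0]},
  ],
)

```text
time: 2.1
position: [0.3694, 0.0805, 0.4636]
tool_rot: [-0.45, -3.108, 0.001]
ft_force: [1.6, -0.3, 0.5]
grip_width: 1.005
grip_force: 0.0
```

Request:
send_rows(
  motion=[
    {"claw": 1, "slide": [-17, -36, 0], "delta_rot": [0, 0, 0]},
    {"claw": 1, "slide": [-31, -74, 0], "delta_rot": [0, 0, 0]},
    {"claw": 1, "slide": [-31, -74, 0], "delta_rot": [0, 0, 0.14]},
    {"claw": 1, "slide": [-31, -74, 0], "delta_rot": [0, 0, 0.28]},
    {"claw": 1, "slide": [-31, -74, 0], "delta_rot": [0, 0, 0.42]},
  ],
)

```text
time: 2.6
position: [0.3776, 0.0016, 0.4638]
tool_rot: [-1.099, -2.942, 0.001]
ft_force: [-0.7, 0.5, -0.2]
grip_width: 1.001
grip_force: 0.0
```

Request:
send_rows(
  motion=[
    {"claw": 1, "slide": [0, 0, 0], "delta_rot": [0, 0, 0.14]},
    {"claw": 1, "slide": [0, 0, 0], "delta_rot": [0, 0, 0.28]},
    {"claw": 1, "slide": [0, 0, 0], "delta_rot": [0, 0, 0.42]},
    {"claw": 1, "slide": [0, 0, 0], "delta_rot": [0, 0, 0.56]},
    {"claw": 1, "slide": [0, 0, 0], "delta_rot": [0, 0, 0.67]},
  ],
)

```text
time: 3.1
position: [0.3776, 0.0021, 0.4637]
tool_rot: [-2.003, -2.419, 0.002]
ft_force: [0.8, -0.0, 0.4]
grip_width: 0.997
grip_force: 0.0
```

Run:
```python
from bench import ctrl
from h import *
s=ctrl.get_state()
for k in('time','joint_positions','position','tool_rot','ft_force'):print(k,np.round(s[k],3))
print(Ro.from_rotvec(s['tool_rot']).as_matrix().round(3))
im=ctrl.get_image("wrist");cv2.imwrite("pics/w1.png",im["color"]);print(im["pose"].round(3),im["fx"])
```

```text
time 3.1
joint_positions [-0.219 -0.276  0.104  1.627  0.029  1.79   0.076]
position [0.378 0.002 0.464]
tool_rot [-2.003e+00 -2.419e+00  2.000e-03]
ft_force [ 0.808 -0.012  0.378]
[[-0.187  0.982 -0.001]
 [ 0.982  0.187 -0.   ]
 [-0.    -0.001 -1.   ]]
[[ 0.982  0.181  0.049  0.364]
 [ 0.188 -0.947 -0.263  0.074]
 [-0.001  0.267 -0.964  0.603]
 [ 0.     0.     0.     1.   ]] 275.50796589823625
```

View pics/w1.png

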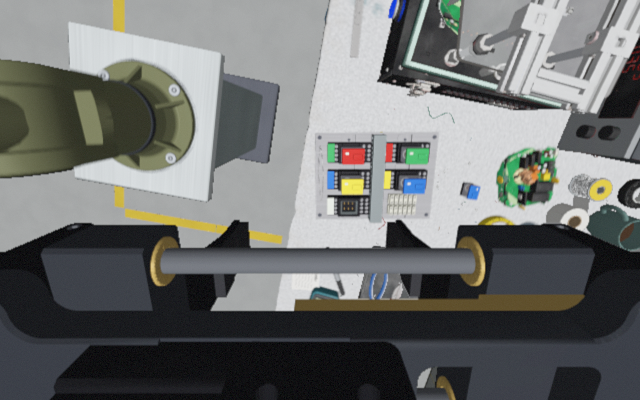

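The wrist view shows the plate square with the picture (320-435, 135-218), so a tool yaw of about 10.8° matches the plate. Next I'll descend over the red relay and measure again close up.

Request:
send_rows(
  motion=[
    {"claw": 1, "slide": [0, 13, 47], "delta_rot": [0, 0, 0]},
    {"claw": 1, "slide": [1, 26, 94], "delta_rot": [0, 0, 0]},
    {"claw": 1, "slide": [1, 40, 140], "delta_rot": [0, 0, 0]},
    {"claw": 1, "slide": [1, 54, 185], "delta_rot": [0, 0, 0]},
    {"claw": 1, "slide": [1, 67, 230], "delta_rot": [0, 0, 0]},
  ],
)

```text
time: 3.65
position: [0.4431, 0.016, 0.2321]
tool_rot: [-1.994, -2.427, 0.0]
ft_force: [1.0, -0.2, 0.3]
grip_width: 1.002
grip_force: 0.0
```

Request:
send_rows(
  motion=[
    {"claw": 1, "slide": [0, 0, 20], "delta_rot": [0, 0, 0]},
    {"claw": 1, "slide": [0, 0, 34], "delta_rot": [0, 0, 0]},
    {"claw": 1, "slide": [0, 0, 34], "delta_rot": [0, 0, 0]},
  ],
)

```text
time: 3.95
position: [0.4416, 0.0158, 0.1986]
tool_rot: [-1.994, -2.424, 0.005]
ft_force: [-0.5, 0.2, -0.4]
grip_width: 1.001
grip_force: 0.0
```

Run:
```python
from bench import ctrl
from h import *
import pickle
s=ctrl.get_state()
print(s['position'].round(4),Ro.from_rotvec(s['tool_rot']).as_matrix().round(3).tolist(),s['joint_positions'].round(2))
im=ctrl.get_image("wrist");pickle.dump(im,open("w2.pkl","wb"));cv2.imwrite("pics/w2.png",im["color"]);print(im["pose"].round(3))
for c in HUE:
    for ce,a,b,m in blobs(im,c,(120,0,560,215),60):
        r=cv2.minAreaRect(np.argwhere(m)[:,::-1].astype(np.float32));print(c,ce.round(1),a,b,"ang",round(r[2],1),(ray(im,ce,.0885)[:2]*1e3).round(1),(ray(im,ce,.0285)[:2]*1e3).round(1))
```

```text
[0.4416 0.0158 0.1986] [[-0.193, 0.981, -0.004], [0.981, 0.193, -0.001], [0.0, -0.004, -1.0]] [-0.22 -0.09  0.12  2.    0.01  1.24  0.09]
[[ 0.981  0.188  0.048  0.428]
 [ 0.194 -0.945 -0.262  0.088]
 [-0.004  0.267 -0.964  0.338]
 [ 0.     0.     0.     1.   ]]
red [389.7 181.8] 390 [263 165  15  34] ang 3.8 [504.6  43.7] [523.   33.1]
red [319.4 195.9] 1332 [177 180  45  32] ang 0.0 [443.2  17.7] [446.8   0.8]
green [284.8 181.9] 395 [159 166  13  33] ang 90.0 [409.1  24.6] [404.5   9.4]
green [444.7 195.7] 1324 [301 180  48  32] ang 90.0 [558.9  40.8] [590.3  29.5]
```

View pics/w2.png

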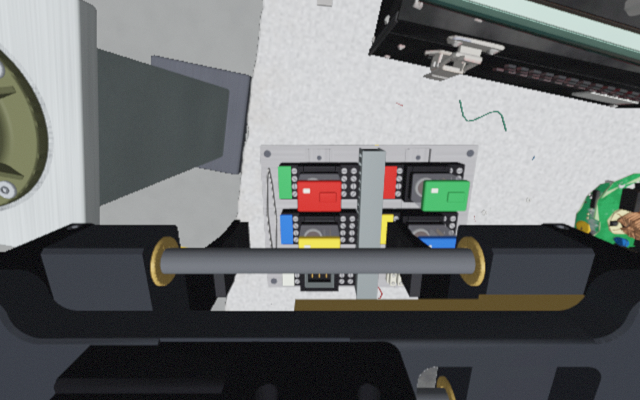

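The close view agrees: red cap at (319,196) gives (443, 17) mm, and green cap at (445,196) gives (559, 41) mm. The red-to-green spacing is 118 mm against an expected 120, at a yaw of 11°. I'll grasp red across its long side.

Request:
send_rows(
  motion=[
    {"claw": 0.6, "slide": [0, 1.5, 40], "delta_rot": [0, 0, 0]},
    {"claw": 0.6, "slide": [0, 1.5, 75], "delta_rot": [0, 0, 0]},
    {"claw": 0.6, "slide": [0, 1.5, 100], "delta_rot": [0, 0, 0]},
    {"claw": 0.6, "slide": [0, 1.5, 125], "delta_rot": [0, 0, 0]},
    {"claw": 0.6, "slide": [0, 1.5, 125], "delta_rot": [0, 0, 0]},
  ],
  grip_force=20,
)

```text
time: 4.5
position: [0.443, 0.0161, 0.0744]
tool_rot: [-1.995, -2.424, 0.004]
ft_force: [0.4, -0.6, -0.5]
grip_width: 0.804
grip_force: 0.0
```

Request:
send_rows(
  motion=[
    {"claw": -0.2, "slide": [0, 0, 0], "delta_rot": [0, 0, 0]},
    {"claw": -0.2, "slide": [0, 0, 0], "delta_rot": [0, 0, 0]},
    {"claw": -0.2, "slide": [0, 0, 0], "delta_rot": [0, 0, 0]},
    {"claw": -0.2, "slide": [0, 0, 0], "delta_rot": [0, 0, 0]},
    {"claw": -0.2, "slide": [0, 0, 0], "delta_rot": [0, 0, 0]},
  ],
  grip_force=20,
)

```text
time: 5.0
position: [0.4446, 0.0163, 0.0764]
tool_rot: [1.996, 2.425, 0.002]
ft_force: [-1.5, -0.8, 4.6]
grip_width: 0.485
grip_force: 20.0
```

Request:
send_rows(
  motion=[
    {"claw": -0.2, "slide": [0, 1, -10], "delta_rot": [0, 0, 0]},
    {"claw": -0.2, "slide": [0, 1, -25], "delta_rot": [0, 0, 0]},
    {"claw": -0.2, "slide": [0, 1, -50], "delta_rot": [0, 0, 0]},
    {"claw": -0.2, "slide": [0, 1, -80], "delta_rot": [0, 0, 0]},
    {"claw": -0.2, "slide": [0, 1, -80], "delta_rot": [0, 0, 0]},
  ],
)

```text
time: 5.5
position: [0.4481, 0.0166, 0.16]
tool_rot: [1.994, 2.421, 0.01]
ft_force: [0.9, -0.4, 0.4]
grip_width: 0.48
grip_force: 20.0
```

Request:
send_rows(
  motion=[
    {"claw": -0.2, "slide": [-20, 0, 0], "delta_rot": [0, 0, 0]},
    {"claw": -0.2, "slide": [-50, 0, 0], "delta_rot": [0, 0, 0]},
    {"claw": -0.2, "slide": [-85, 0, 0], "delta_rot": [0, 0, 0]},
    {"claw": -0.2, "slide": [-116, 0, 0], "delta_rot": [0, 0, 0]},
    {"claw": -0.2, "slide": [-116, 0, 0], "delta_rot": [0, 0, 0]},
  ],
)

```text
time: 6.0
position: [0.4673, -0.1023, 0.1555]
tool_rot: [2.004, 2.417, -0.002]
ft_force: [-0.1, 0.6, -1.2]
grip_width: 0.481
grip_force: 20.0
```

Run:
```python
from bench import ctrl
from h import *
import pickle
s=ctrl.get_state()
print(s['position'].round(4),Ro.from_rotvec(s['tool_rot']).as_matrix().round(3).tolist(),s['joint_positions'].round(2),s['grip_width'])
im=ctrl.get_image("wrist");t=ctrl.get_image("scene");pickle.dump((im,t),open("w3.pkl","wb"));cv2.imwrite("pics/w3.png",np.hstack([cv2.resize(im["color"][100:320,200:480],(400,314)),cv2.resize(t["color"][120:320,180:380],(314,314))]))
for c in HUE:
    for ce,a,b,m in blobs(im,c,(120,0,560,245),60):
        print(c,ce.round(1),a,b,(ray(im,ce,.0885)[:2]*1e3).round(1),(ray(im,ce,.1685)[:2]*1e3).round(1))
```

```text
[ 0.4673 -0.1023  0.1555] [[-0.185, 0.983, 0.0], [0.983, 0.185, -0.002], [-0.002, -0.0, -1.0]] [-0.1   0.02  0.26  1.99 -0.    1.14  0.35] 0.4806096256842385
red [406.9  57.7] 742 [278  34  19  49] [507.1  19.5] [4.865e+02 4.000e-01]
red [317.1 237.6] 1146 [156 231  83  14] [ 471.6 -123.4] [464.8 -87.1]
yellow [402.3 124.9] 611 [274 104  18  43] [516.  -24.3] [492.  -26.4]
yellow [315.4 129. ] 2262 [166 108  58  43] [454.4 -38.9] [454.3 -35.4]
yellow [138.1 224.3] 362 [  0 217  43  16] [ 328.2 -138.8] [377.  -96.5]
yellow [237.6 241.2] 60 [113 237  10   8] [ 408.4 -138.7] [426.1 -96.5]
yellow [397.1 241.3] 63 [272 237  12   8] [ 536.5 -114.5] [504.6 -81.7]
green [488.7  40.8] 2928 [335  17  69  49] [558.4  39.7] [518.   12.8]
green [270.   59.2] 772 [141  36  19  48] [415.2   1.1] [430.3 -10.9]
blue [273.5 126.8] 673 [145 106  18  43] [424.1 -43.1] [435.7 -37.9]
blue [476.2 127.3] 2372 [325 106  64  43] [569.4 -15.9] [524.7 -21.3]
```

View pics/w3.png

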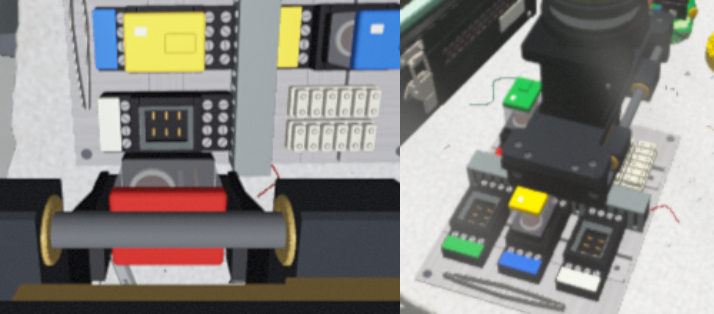

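Red is held upright above the spare, whose recess is visible at full-frame pixel (313,185). I'll let it settle and compute the offset to the recess.

Request:
send_rows(
  motion=[
    {"claw": -0.2, "slide": [0, 0, 0], "delta_rot": [0, 0, 0]},
    {"claw": -0.2, "slide": [0, 0, 0], "delta_rot": [0, 0, 0]},
  ],
)

```text
time: 6.3
position: [0.4673, -0.0962, 0.1554]
tool_rot: [-1.994, -2.427, -0.0]
ft_force: [-0.6, 0.5, -1.1]
grip_width: 0.479
grip_force: 20.0
```

Run:
```python
from bench import ctrl
from h import *
import pickle
im=ctrl.get_image("wrist");s=ctrl.get_state();print(s['position'].round(4),s['tool_rot'].round(3));im0,sc=pickle.load(open("w3.pkl","rb"))
for k,i in(("a",im0),("b",im)):
  g=cv2.cvtColor(i["color"],cv2.COLOR_BGR2HSV)
  m=cv2.inRange(g,(10,90,50),(28,255,200))[165:205,295:335]  # brass contacts
  p=np.argwhere(m)
  if len(p): c=(p.min(0)+p.max(0))[::-1]/2+[295,165];print(k,len(p),p.min(0),p.max(0),c,(ray(i,c,.0285)[:2]*1e3).round(1))
  w=cv2.inRange(g,(0,0,170),(180,50,255))[160:220,255:300];n,l,st,ce=cv2.connectedComponentsWithStats(w);j=1+st[1:,4].argmax();c=ce[j]+[255,160];print("tag",st[j],(ray(i,c,.0285)[:2]*1e3).round(1))
  print(i["pose"][:3,3])
```

```text
[ 0.4674 -0.0963  0.1555] [-1.994 -2.427 -0.   ]
a 89 [13 11] [30 31] [316.  186.5] [465.4 -96.4]
tag [   0    0   45   60 1597] [ 421.1 -108.8]
[ 0.45404732 -0.02978828  0.29490058]
b 83 [19 10] [36 30] [315.  192.5] [465.4 -96.3]
tag [   0    0   45   60 1579] [ 422.6 -101.2]
[ 0.45340441 -0.02415662  0.29497429]
```

Request:
send_rows(
  motion=[
    {"claw": -0.2, "slide": [0, -1, 25], "delta_rot": [0, 0, 0]},
    {"claw": -0.2, "slide": [0, -1, 45], "delta_rot": [0, 0, 0]},
    {"claw": -0.2, "slide": [0, -1, 60], "delta_rot": [0, 0, 0]},
    {"claw": -0.2, "slide": [0, -1, 70], "delta_rot": [0, 0, 0]},
    {"claw": -0.2, "slide": [0, -1, 77], "delta_rot": [0, 0, 0]},
  ],
)

```text
time: 6.85
position: [0.4663, -0.0971, 0.0779]
tool_rot: [-1.996, -2.426, 0.0]
ft_force: [-0.4, 1.0, -2.2]
grip_width: 0.481
grip_force: 20.0
```

Request:
send_rows(
  motion=[
    {"claw": -0.2, "slide": [0, 0, 1], "delta_rot": [0, 0, 0]},
    {"claw": -0.2, "slide": [0, 0, 2], "delta_rot": [0, 0, 0]},
    {"claw": -0.2, "slide": [0, 0, 3], "delta_rot": [0, 0, 0]},
  ],
)

```text
time: 7.15
position: [0.4671, -0.0977, 0.0764]
tool_rot: [1.996, 2.424, 0.001]
ft_force: [-3.0, 1.0, 8.9]
grip_width: 0.483
grip_force: 20.0
```

Seated: z is back to the grasp height and the upward force is 9 N. I'll release and go to green.

Request:
send_rows(
  motion=[
    {"claw": 0.6, "slide": [0, 0, -1], "delta_rot": [0, 0, 0]},
    {"claw": 0.6, "slide": [0, 0, -1], "delta_rot": [0, 0, 0]},
    {"claw": 0.6, "slide": [0, 0, -1], "delta_rot": [0, 0, 0]},
    {"claw": 0.6, "slide": [0, 0, -30], "delta_rot": [0, 0, 0]},
    {"claw": 0.6, "slide": [0, 0, -66], "delta_rot": [0, 0, 0]},
  ],
)

```text
time: 7.65
position: [0.4649, -0.0975, 0.1408]
tool_rot: [-1.995, -2.423, 0.004]
ft_force: [1.7, -0.5, -0.7]
grip_width: 0.779
grip_force: 0.0
```

Request:
send_rows(
  motion=[
    {"claw": 0.6, "slide": [25, 26, 0], "delta_rot": [0, 0, 0]},
    {"claw": 0.6, "slide": [55, 57, 0], "delta_rot": [0, 0, 0]},
    {"claw": 0.6, "slide": [85, 88, 0], "delta_rot": [0, 0, 0]},
    {"claw": 0.6, "slide": [116, 119, 0], "delta_rot": [0, 0, 0]},
    {"claw": 0.6, "slide": [116, 119, 0], "delta_rot": [0, 0, 0]},
  ],
)

```text
time: 8.15
position: [0.5632, 0.0464, 0.1415]
tool_rot: [-1.986, -2.433, -0.006]
ft_force: [-0.9, -0.1, -0.2]
grip_width: 0.798
grip_force: 0.0
```

Request:
send_rows(
  motion=[
    {"claw": 0.6, "slide": [0, 0, 0], "delta_rot": [0, 0, 0]},
    {"claw": 0.6, "slide": [0, 0, 0], "delta_rot": [0, 0, 0]},
  ],
)

```text
time: 8.35
position: [0.5604, 0.0377, 0.1413]
tool_rot: [-1.999, -2.424, 0.002]
ft_force: [-0.6, -0.1, -0.3]
grip_width: 0.801
grip_force: 0.0
```

Run:
```python
from bench import ctrl
from h import *
s=ctrl.get_state();print(s['position'].round(4),s['tool_rot'].round(3),np.degrees(np.arctan2(*Ro.from_rotvec(s['tool_rot']).as_matrix()[[1,0],1])))
im=ctrl.get_image("wrist");t=ctrl.get_image("top")
for n,i,roi in(("w",im,(120,0,560,245)),("t",t,(280,190,380,300))):
 for c in HUE:
  for ce,a,b,m in blobs(i,c,roi,60):
    print(n,c,ce.round(1),a,b,(ray(i,ce,.0885)[:2]*1e3).round(1))
```

```text
[0.5604 0.0377 0.1413] [-1.999e+00 -2.424e+00  2.000e-03] 10.981380294182882
w red [275.7 193.8] 645 [147 174  19  40] [527.5  51.2]
w yellow [277.8 238. ] 204 [150 232  17  13] [534.4  17.1]
w yellow [194.  241.3] 88 [ 66 237  16   8] [472.1   2.1]
w yellow [440.6 241.4] 91 [313 237  17   8] [656.5  38. ]
w green [149.5 194.2] 628 [ 19 175  22  40] [437.7  33.3]
w green [551.4 195.5] 72 [424 190  16  13] [724.2  88.2]
w green [538.7 198.5] 84 [412 193  15  13] [716.   84.4]
w green [317.9 214.2] 2076 [169 195  57  39] [560.5  41.7]
w green [546.4 215.4] 517 [412 200  28  36] [726.9  73.1]
w green [521.8 219.5] 111 [396 209  11  20] [710.3  66.6]
t red [357.  265.7] 255 [69 66 17 21] [466.4 -97.2]
t yellow [325.5 235.5] 97 [38 42 16  8] [531.5 -26.5]
t yellow [331.4 271.1] 258 [43 71 17 21] [453.3 -40.9]
t green [310.3 289.8] 85 [23 96 16  8] [411.4   4.7]
t blue [321.8 218.2] 241 [34 19 16 20] [570.1 -17.5]
t blue [334.5 285.6] 96 [47 92 16  8] [421.9 -48.5]
```

Red sits at (466,-97), as modelled. Now green.

Request:
send_rows(
  motion=[
    {"claw": 0.6, "slide": [2, 0, 25], "delta_rot": [0, 0, 0]},
    {"claw": 0.6, "slide": [2, 0, 50], "delta_rot": [0, 0, 0]},
    {"claw": 0.6, "slide": [2, 0, 67], "delta_rot": [0, 0, 0]},
    {"claw": 0.6, "slide": [2, 0, 67], "delta_rot": [0, 0, 0]},
    {"claw": -0.2, "slide": [2, 0, 67], "delta_rot": [0, 0, 0]},
  ],
)

```text
time: 8.95
position: [0.5606, 0.0402, 0.075]
tool_rot: [1.999, 2.424, 0.0]
ft_force: [0.5, 0.5, 0.9]
grip_width: 0.765
grip_force: 0.0
```

Request:
send_rows(
  motion=[
    {"claw": -0.2, "slide": [0, 0, 0], "delta_rot": [0, 0, 0]},
    {"claw": -0.2, "slide": [0, 0, 0], "delta_rot": [0, 0, 0]},
    {"claw": -0.2, "slide": [0, 0, 0], "delta_rot": [0, 0, 0]},
    {"claw": -0.2, "slide": [0, 0, 0], "delta_rot": [0, 0, 0]},
    {"claw": -0.2, "slide": [0, 0, 0], "delta_rot": [0, 0, 0]},
  ],
)

```text
time: 9.45
position: [0.5609, 0.041, 0.0753]
tool_rot: [1.997, 2.425, 0.001]
ft_force: [-1.2, 0.8, 4.7]
grip_width: 0.481
grip_force: 20.0
```

Request:
send_rows(
  motion=[
    {"claw": -0.2, "slide": [0, 0, -10], "delta_rot": [0, 0, 0]},
    {"claw": -0.2, "slide": [0, 0, -25], "delta_rot": [0, 0, 0]},
    {"claw": -0.2, "slide": [0, 0, -50], "delta_rot": [0, 0, 0]},
    {"claw": -0.2, "slide": [0, 0, -80], "delta_rot": [0, 0, 0]},
    {"claw": -0.2, "slide": [0, 0, -80], "delta_rot": [0, 0, 0]},
  ],
)

```text
time: 9.95
position: [0.5638, 0.0413, 0.1602]
tool_rot: [1.993, 2.42, 0.011]
ft_force: [0.8, -0.4, -0.1]
grip_width: 0.483
grip_force: 20.0
```

Request:
send_rows(
  motion=[
    {"claw": -0.2, "slide": [0, -30, 0], "delta_rot": [0, 0, 0]},
    {"claw": -0.2, "slide": [0, -70, 0], "delta_rot": [0, 0, 0]},
    {"claw": -0.2, "slide": [0, -105, 0], "delta_rot": [0, 0, 0]},
    {"claw": -0.2, "slide": [0, -120, 0], "delta_rot": [0, 0, 0]},
    {"claw": -0.2, "slide": [0, -120, 0], "delta_rot": [0, 0, 0]},
  ],
)

```text
time: 10.45
position: [0.4408, 0.0175, 0.1545]
tool_rot: [-1.997, -2.424, 0.0]
ft_force: [0.4, 0.1, -0.7]
grip_width: 0.481
grip_force: 20.0
```

Request:
send_rows(
  motion=[
    {"claw": -0.2, "slide": [0, 0, 0], "delta_rot": [0, 0, 0]},
    {"claw": -0.2, "slide": [0, 0, 0], "delta_rot": [0, 0, 0]},
  ],
)

```text
time: 10.65
position: [0.4439, 0.0182, 0.1549]
tool_rot: [1.996, 2.425, 0.001]
ft_force: [-0.0, 1.1, 0.5]
grip_width: 0.482
grip_force: 20.0
```

Request:
send_rows(
  motion=[
    {"claw": -0.2, "slide": [-1.5, 0.5, 25], "delta_rot": [0, 0, 0]},
    {"claw": -0.2, "slide": [-1.5, 0.5, 45], "delta_rot": [0, 0, 0]},
    {"claw": -0.2, "slide": [-1.5, 0.5, 60], "delta_rot": [0, 0, 0]},
    {"claw": -0.2, "slide": [-1.5, 0.5, 70], "delta_rot": [0, 0, 0]},
    {"claw": -0.2, "slide": [-1.5, 0.5, 77], "delta_rot": [0, 0, 0]},
  ],
)

```text
time: 11.15
position: [0.4439, 0.0167, 0.0768]
tool_rot: [-1.997, -2.425, 0.001]
ft_force: [0.1, -0.7, -2.0]
grip_width: 0.481
grip_force: 20.0
```

Request:
send_rows(
  motion=[
    {"claw": -0.2, "slide": [0, 0, 1], "delta_rot": [0, 0, 0]},
    {"claw": -0.2, "slide": [0, 0, 2], "delta_rot": [0, 0, 0]},
    {"claw": -0.2, "slide": [0, 0, 3], "delta_rot": [0, 0, 0]},
  ],
)

```text
time: 11.45
position: [0.4443, 0.0167, 0.0753]
tool_rot: [1.996, 2.424, 0.002]
ft_force: [-2.6, 0.3, 9.1]
grip_width: 0.481
grip_force: 20.0
```

Request:
send_rows(
  motion=[
    {"claw": 0.6, "slide": [0, 0, -1], "delta_rot": [0, 0, 0]},
    {"claw": 0.6, "slide": [0, 0, -1], "delta_rot": [0, 0, 0]},
    {"claw": 0.6, "slide": [0, 0, -1], "delta_rot": [0, 0, 0]},
    {"claw": 0.6, "slide": [0, 0, -30], "delta_rot": [0, 0, 0]},
    {"claw": 0.6, "slide": [0, 0, -66], "delta_rot": [0, 0, 0]},
  ],
)

```text
time: 11.95
position: [0.4421, 0.0164, 0.14]
tool_rot: [-1.996, -2.423, 0.005]
ft_force: [0.9, 0.2, 0.3]
grip_width: 0.779
grip_force: 0.0
```

Request:
send_rows(
  motion=[
    {"claw": 0.6, "slide": [-35, 0, 0], "delta_rot": [0, 0, 0]},
    {"claw": 0.6, "slide": [-80, 0, 0], "delta_rot": [0, 0, 0]},
    {"claw": 0.6, "slide": [-116, 0, 0], "delta_rot": [0, 0, 0]},
    {"claw": 0.6, "slide": [-116, 0, 0], "delta_rot": [0, 0, 0]},
    {"claw": 0.6, "slide": [-116, 0, 0], "delta_rot": [0, 0, 0]},
  ],
)

```text
time: 12.45
position: [0.4658, -0.0976, 0.1406]
tool_rot: [-1.999, -2.423, -0.001]
ft_force: [0.4, 0.4, -0.6]
grip_width: 0.8
grip_force: 0.0
```

Request:
send_rows(
  motion=[
    {"claw": 0.6, "slide": [0, 0, 0], "delta_rot": [0, 0, 0]},
    {"claw": 0.6, "slide": [0, 0, 0], "delta_rot": [0, 0, 0]},
  ],
)

```text
time: 12.65
position: [0.4657, -0.0958, 0.1405]
tool_rot: [-1.994, -2.427, -0.0]
ft_force: [0.1, -0.1, 0.8]
grip_width: 0.799
grip_force: 0.0
```

Request:
send_rows(
  motion=[
    {"claw": 0.6, "slide": [-1, 0.5, 25], "delta_rot": [0, 0, 0]},
    {"claw": 0.6, "slide": [-1, 0.5, 50], "delta_rot": [0, 0, 0]},
    {"claw": 0.6, "slide": [-1, 0.5, 66], "delta_rot": [0, 0, 0]},
    {"claw": 0.6, "slide": [-1, 0.5, 66], "delta_rot": [0, 0, 0]},
    {"claw": -0.2, "slide": [-1, 0.5, 66], "delta_rot": [0, 0, 0]},
  ],
)

```text
time: 13.15
position: [0.4667, -0.0974, 0.0748]
tool_rot: [-1.995, -2.426, -0.0]
ft_force: [-0.4, 0.0, 1.3]
grip_width: 0.767
grip_force: 0.0
```

Request:
send_rows(
  motion=[
    {"claw": -0.2, "slide": [0, 0, 0], "delta_rot": [0, 0, 0]},
    {"claw": -0.2, "slide": [0, 0, 0], "delta_rot": [0, 0, 0]},
    {"claw": -0.2, "slide": [0, 0, 0], "delta_rot": [0, 0, 0]},
    {"claw": -0.2, "slide": [0, 0, 0], "delta_rot": [0, 0, 0]},
    {"claw": -0.2, "slide": [0, 0, 0], "delta_rot": [0, 0, 0]},
  ],
)

```text
time: 13.65
position: [0.467, -0.0981, 0.0752]
tool_rot: [1.997, 2.425, 0.001]
ft_force: [-1.2, 0.2, 4.2]
grip_width: 0.476
grip_force: 20.0
```

Request:
send_rows(
  motion=[
    {"claw": -0.2, "slide": [0, 0, -10], "delta_rot": [0, 0, 0]},
    {"claw": -0.2, "slide": [0, 0, -25], "delta_rot": [0, 0, 0]},
    {"claw": -0.2, "slide": [0, 0, -50], "delta_rot": [0, 0, 0]},
    {"claw": -0.2, "slide": [0, 0, -82], "delta_rot": [0, 0, 0]},
    {"claw": -0.2, "slide": [0, 0, -82], "delta_rot": [0, 0, 0]},
  ],
)

```text
time: 14.15
position: [0.4693, -0.0987, 0.1611]
tool_rot: [1.993, 2.42, 0.008]
ft_force: [1.4, -0.2, -1.0]
grip_width: 0.48
grip_force: 20.0
```

Request:
send_rows(
  motion=[
    {"claw": -0.2, "slide": [20, 20, 0], "delta_rot": [0, 0, 0]},
    {"claw": -0.2, "slide": [50, 50, 0], "delta_rot": [0, 0, 0]},
    {"claw": -0.2, "slide": [80, 80, 0], "delta_rot": [0, 0, 0]},
    {"claw": -0.2, "slide": [105, 108, 0], "delta_rot": [0, 0, 0]},
    {"claw": -0.2, "slide": [116, 119, 0], "delta_rot": [0, 0, 0]},
  ],
)

```text
time: 14.65
position: [0.5621, 0.0427, 0.1559]
tool_rot: [-1.991, -2.429, -0.001]
ft_force: [0.6, 0.3, -0.4]
grip_width: 0.483
grip_force: 20.0
```

Request:
send_rows(
  motion=[
    {"claw": -0.2, "slide": [0, 0, 0], "delta_rot": [0, 0, 0]},
    {"claw": -0.2, "slide": [0, 0, 0], "delta_rot": [0, 0, 0]},
    {"claw": -0.2, "slide": [0, 0, 0], "delta_rot": [0, 0, 0]},
  ],
)

```text
time: 14.95
position: [0.5602, 0.0363, 0.1563]
tool_rot: [-2.0, -2.422, 0.002]
ft_force: [-0.8, 0.1, -0.6]
grip_width: 0.482
grip_force: 20.0
```

Request:
send_rows(
  motion=[
    {"claw": -0.2, "slide": [3.5, 1, 25], "delta_rot": [0, 0, 0]},
    {"claw": -0.2, "slide": [3.5, 1, 45], "delta_rot": [0, 0, 0]},
    {"claw": -0.2, "slide": [3.5, 1, 60], "delta_rot": [0, 0, 0]},
    {"claw": -0.2, "slide": [3.5, 1, 60], "delta_rot": [0, 0, 0]},
  ],
)

```text
time: 15.35
position: [0.5593, 0.0407, 0.0945]
tool_rot: [-1.997, -2.421, 0.005]
ft_force: [-0.4, 0.1, -0.3]
grip_width: 0.479
grip_force: 20.0
```

Request:
send_rows(
  motion=[
    {"claw": -0.2, "slide": [0, 1, 7], "delta_rot": [0, 0, 0]},
    {"claw": -0.2, "slide": [0, 1, 13], "delta_rot": [0, 0, 0]},
    {"claw": -0.2, "slide": [0, 1, 17], "delta_rot": [0, 0, 0]},
    {"claw": -0.2, "slide": [0, 1, 19], "delta_rot": [0, 0, 0]},
    {"claw": -0.2, "slide": [0, 1, 20.5], "delta_rot": [0, 0, 0]},
  ],
)

```text
time: 15.85
position: [0.5624, 0.0424, 0.0761]
tool_rot: [1.997, 2.425, 0.0]
ft_force: [-0.6, 0.4, -0.9]
grip_width: 0.483
grip_force: 20.0
```

Request:
send_rows(
  motion=[
    {"claw": -0.2, "slide": [0, 0, 1], "delta_rot": [0, 0, 0]},
    {"claw": -0.2, "slide": [0, 0, 2], "delta_rot": [0, 0, 0]},
    {"claw": -0.2, "slide": [0, 0, 2], "delta_rot": [0, 0, 0]},
  ],
)

```text
time: 16.15
position: [0.5625, 0.0424, 0.0752]
tool_rot: [1.997, 2.425, 0.001]
ft_force: [-2.9, 0.2, 6.3]
grip_width: 0.481
grip_force: 20.0
```

Red is seated. Now yellow goes to the spare.

Request:
send_rows(
  motion=[
    {"claw": 0.6, "slide": [0, 0, -1], "delta_rot": [0, 0, 0]},
    {"claw": 0.6, "slide": [0, 0, -1], "delta_rot": [0, 0, 0]},
    {"claw": 0.6, "slide": [0, 0, -1], "delta_rot": [0, 0, 0]},
    {"claw": 0.6, "slide": [0, 0, -30], "delta_rot": [0, 0, 0]},
    {"claw": 0.6, "slide": [0, 0, -66], "delta_rot": [0, 0, 0]},
  ],
)

```text
time: 16.65
position: [0.5607, 0.0422, 0.1388]
tool_rot: [-1.995, -2.423, 0.005]
ft_force: [0.2, 0.5, 0.4]
grip_width: 0.778
grip_force: 0.0
```

Request:
send_rows(
  motion=[
    {"claw": 0.6, "slide": [-18, -35, 0], "delta_rot": [0, 0, 0]},
    {"claw": 0.6, "slide": [-40, -75, 0], "delta_rot": [0, 0, 0]},
    {"claw": 0.6, "slide": [-55, -108, 0], "delta_rot": [0, 0, 0]},
    {"claw": 0.6, "slide": [-60, -120, 0], "delta_rot": [0, 0, 0]},
    {"claw": 0.6, "slide": [-60, -120, 0], "delta_rot": [0, 0, 0]},
  ],
)

```text
time: 17.15
position: [0.4552, -0.0405, 0.1402]
tool_rot: [2.0, 2.423, 0.001]
ft_force: [0.8, 0.2, 0.5]
grip_width: 0.801
grip_force: 0.0
```

Request:
send_rows(
  motion=[
    {"claw": 0.6, "slide": [0, 0, 0], "delta_rot": [0, 0, 0]},
    {"claw": 0.6, "slide": [0, 0, 0], "delta_rot": [0, 0, 0]},
  ],
)

```text
time: 17.35
position: [0.4574, -0.0384, 0.1402]
tool_rot: [1.994, 2.426, 0.001]
ft_force: [-0.5, 0.5, 0.1]
grip_width: 0.799
grip_force: 0.0
```

Run:
```python
from bench import ctrl
from h import *
s=ctrl.get_state();print(s['position'].round(4),s['tool_rot'].round(3),np.degrees(np.arctan2(*Ro.from_rotvec(s['tool_rot']).as_matrix()[[1,0],1])))
im=ctrl.get_image("wrist");t=ctrl.get_image("top");cv2.imwrite("pics/t4.png",cv2.resize(t["color"][170:310,270:390],(600,600)));
for n,i,roi in(("w",im,(120,0,560,245)),("t",t,(280,190,380,300))):
 for c in HUE:
  for ce,a,b,m in blobs(i,c,roi,60):
    print(n,c,ce.round(1),a,b,(ray(i,ce,.0885)[:2]*1e3).round(1))
```

```text
[ 0.4574 -0.0384  0.1402] [1.994e+00 2.426e+00 1.000e-03] 11.162237735368947
w red [404.  134.8] 672 [276 113  18  45] [503.8  33.5]
w red [487.8 135.9] 2703 [334 114  70  45] [560.1  43.9]
w yellow [399.1 196.9] 548 [271 178  18  39] [512.5  -9.6]
w yellow [312.4 219.6] 2164 [163 200  58  40] [454.3 -39. ]
w yellow [194.3 241.4] 88 [ 66 237  17   8] [370.  -73.5]
w yellow [440.7 241.4] 92 [313 237  17   8] [553.  -37.4]
w green [268.6 135.3] 701 [140 114  18  44] [413.5  15.3]
w green [314.6 142.2] 2447 [164 121  61  43] [445.1  16.8]
w blue [271.6 197.5] 617 [143 178  18  40] [422.1 -27.9]
w blue [472.3 212. ] 1489 [322 199  61  27] [568.5 -10.4]
t red [295.2 221.6] 230 [ 8 22 15 20] [561.2  42.4]
t blue [321.7 217. ] 211 [34 19 16 18] [572.8 -17.1]
```

Run:
```python
from bench import ctrl
from h import *
t=ctrl.get_image("scene");w=ctrl.get_image("wrist")
cv2.imwrite("pics/s5.png",np.hstack([cv2.resize(t["color"][140:300,190:330],(400,457),interpolation=cv2.INTER_CUBIC),cv2.resize(w["color"][90:250,250:390][:, :],(400,457)) if 0 else cv2.resize(w["color"][90:250,380:520],(400,457),interpolation=cv2.INTER_CUBIC)]))
```

```text
(no output)
```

View pics/s5.png

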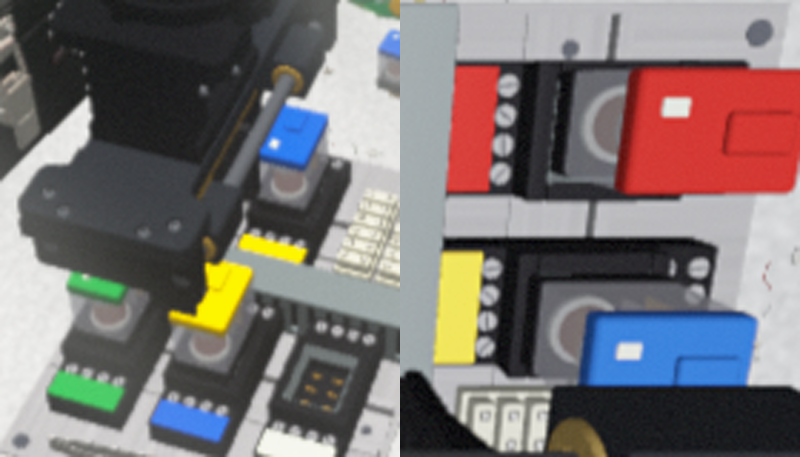

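The red relay in the wrist crop, cap around pixel (490,136), looks wider than the others and may not be fully home. I'll rise for a clear look.

Request:
send_rows(
  motion=[
    {"claw": 0.6, "slide": [0, 0, -40], "delta_rot": [0, 0, 0]},
    {"claw": 0.6, "slide": [-40, 20, -70], "delta_rot": [0, 0, 0]},
    {"claw": 0.6, "slide": [-75, 45, -70], "delta_rot": [0, 0, 0]},
    {"claw": 0.6, "slide": [-75, 60, -70], "delta_rot": [0, 0, 0]},
    {"claw": 0.6, "slide": [-75, 60, -70], "delta_rot": [0, 0, 0]},
  ],
)

```text
time: 18.05
position: [0.5311, -0.1017, 0.2098]
tool_rot: [1.997, 2.425, -0.0]
ft_force: [-0.7, -0.1, -1.3]
grip_width: 0.799
grip_force: 0.0
```

Run:
```python
from bench import ctrl
from h import *
w=ctrl.get_image("wrist");t=ctrl.get_image("scene");p=ctrl.get_image("top")
for n,i,roi in(("w",w,(200,0,560,245)),("t",p,(280,190,380,300)),("s",t,(195,145,350,310))):
 for c in HUE:
  for ce,a,b,m in blobs(i,c,roi,60): print(n,c,ce.round(1),a,b,(ray(i,ce,.0885)[:2]*1e3).round(1))
f=lambda a,w:cv2.resize(a,(w,450),interpolation=cv2.INTER_CUBIC)
cv2.imwrite("pics/s6.png",np.hstack([f(w["color"][60:240,240:440],500),f(t["color"][150:300,195:295],300)]))
```

```text
w red [385.   40.3] 1840 [160  21  50  39] [562.   43.1]
w red [332.4  57.4] 552 [126  38  15  40] [520.8  21.5]
w yellow [248.4 114.2] 1525 [24 97 48 36] [455.5 -39.4]
w yellow [332.  114.2] 467 [126  96  14  37] [530.2 -24.8]
w yellow [544.9 116.3] 147 [339 110  13  14] [721.1  10.8]
w yellow [519.6 202.7] 920 [293 188  67  38] [730.3 -71.6]
w yellow [440.7 241.4] 90 [233 238  17   7] [ 666.4 -126.8]
w green [240.4  49.1] 2146 [11 28 59 50] [442.   12.6]
w green [546.5  98.8] 186 [339  84  15  28] [716.4  25.3]
w green [548.5 142.9] 329 [337 120  23  49] [734.3 -11.1]
w blue [220.5 114.7] 232 [16 97 13 36] [430.6 -44.8]
w blue [378.  113.8] 1558 [155  96  47  36] [571.2 -16.4]
w blue [496.3 137.7] 527 [284 124  27  28] [684.6 -16. ]
t red [295.2 221.6] 230 [ 8 22 15 20] [561.2  42.4]
t red [301.8 239.7] 92 [14 46 16  8] [520.9  26.5]
t yellow [325.6 235.5] 96 [38 42 16  8] [531.5 -26.6]
t yellow [331.5 271.2] 264 [44 71 16 21] [453.1 -41.2]
t green [306.1 274.6] 226 [19 75 15 21] [444.2  14.9]
t green [310.3 289.8] 81 [23 96 16  8] [411.3   4.7]
t blue [321.9 218.2] 237 [34 19 16 20] [570.1 -17.6]
t blue [332.2 286. ] 67 [47 93 12  7] [420.9 -43.3]
s red [257.2 178. ] 333 [50 23 25 21] [562.7  41.7]
s red [251.9 218.2] 104 [46 69 23  9] [ 4.858e+02 -2.000e-01]
s yellow [285.1 226.6] 126 [79 77 24 10] [496.2 -52. ]
s yellow [263.5 243. ] 526 [54 85 29 28] [454.2 -41.5]
s green [228.9 231.2] 361 [20 75 27 24] [447.8  14.7]
s green [219.6 276.6] 187 [ 12 125  26  14] [376.1 -21.9]
s blue [291.7 187.6] 350 [84 32 25 22] [571.4 -18.2]
s blue [256.1 286.9] 232 [ 48 135  27  15] [386.5 -73.9]
```

View pics/s6.png

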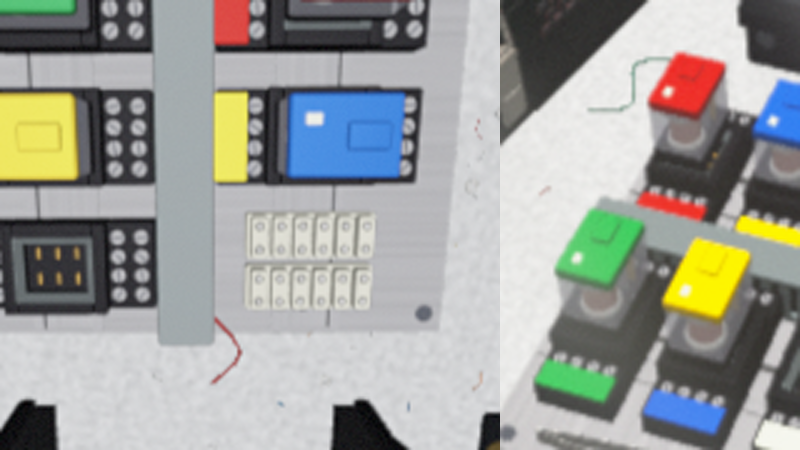

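The scene crop shows the red relay at cap (257,178). All three views place its cap at home height (z = 88.5 mm), but about 2.5 mm off centre towards +y, with a sliver of recess visible. So it is seated but off centre, and I'll recentre it later. Carrying on with yellow, settling better before each drop.

Request:
send_rows(
  motion=[
    {"claw": 0.6, "slide": [20, -17, 0], "delta_rot": [0, 0, 0]},
    {"claw": 0.6, "slide": [45, -39, 20], "delta_rot": [0, 0, 0]},
    {"claw": 0.6, "slide": [65, -57, 45], "delta_rot": [0, 0, 0]},
    {"claw": 0.6, "slide": [75, -64, 70], "delta_rot": [0, 0, 0]},
    {"claw": 0.6, "slide": [75, -64, 70], "delta_rot": [0, 0, 0]},
  ],
)

```text
time: 18.7
position: [0.4477, -0.0385, 0.1371]
tool_rot: [-1.989, -2.424, 0.006]
ft_force: [-0.4, -0.1, 0.5]
grip_width: 0.796
grip_force: 0.0
```

Request:
send_rows(
  motion=[
    {"claw": 0.6, "slide": [0, 0, 0], "delta_rot": [0, 0, 0]},
    {"claw": 0.6, "slide": [0, 0, 0], "delta_rot": [0, 0, 0]},
    {"claw": 0.6, "slide": [0, 0, 0], "delta_rot": [0, 0, 0]},
  ],
)

```text
time: 19.0
position: [0.4536, -0.0409, 0.1415]
tool_rot: [1.997, 2.423, 0.003]
ft_force: [0.2, 0.1, -0.3]
grip_width: 0.8
grip_force: 0.0
```

Over yellow: descend 66 mm, close, lift, then 58 mm across to the spare.

Request:
send_rows(
  motion=[
    {"claw": 0.6, "slide": [0, 1, 25], "delta_rot": [0, 0, 0]},
    {"claw": 0.6, "slide": [0, 1, 50], "delta_rot": [0, 0, 0]},
    {"claw": 0.6, "slide": [0, 1, 67], "delta_rot": [0, 0, 0]},
    {"claw": 0.6, "slide": [0, 1, 67], "delta_rot": [0, 0, 0]},
    {"claw": -0.2, "slide": [0, 1, 67], "delta_rot": [0, 0, 0]},
  ],
)

```text
time: 19.5
position: [0.4539, -0.0405, 0.0738]
tool_rot: [1.997, 2.424, 0.0]
ft_force: [0.4, -0.2, 0.1]
grip_width: 0.765
grip_force: 0.0
```

Request:
send_rows(
  motion=[
    {"claw": -0.2, "slide": [0, 0, 0], "delta_rot": [0, 0, 0]},
    {"claw": -0.2, "slide": [0, 0, 0], "delta_rot": [0, 0, 0]},
    {"claw": -0.2, "slide": [0, 0, 0], "delta_rot": [0, 0, 0]},
    {"claw": -0.2, "slide": [0, 0, 0], "delta_rot": [0, 0, 0]},
    {"claw": -0.2, "slide": [0, 0, 0], "delta_rot": [0, 0, 0]},
  ],
)

```text
time: 20.0
position: [0.4536, -0.0401, 0.0737]
tool_rot: [1.997, 2.425, 0.001]
ft_force: [-0.9, 0.0, 3.0]
grip_width: 0.478
grip_force: 20.0
```

Request:
send_rows(
  motion=[
    {"claw": -0.2, "slide": [0, 0, -10], "delta_rot": [0, 0, 0]},
    {"claw": -0.2, "slide": [0, 0, -25], "delta_rot": [0, 0, 0]},
    {"claw": -0.2, "slide": [0, 0, -45], "delta_rot": [0, 0, 0]},
    {"claw": -0.2, "slide": [0, 0, -60], "delta_rot": [0, 0, 0]},
    {"claw": -0.2, "slide": [0, 0, -60], "delta_rot": [0, 0, 0]},
  ],
)

```text
time: 20.5
position: [0.4546, -0.0402, 0.1353]
tool_rot: [1.995, 2.423, 0.005]
ft_force: [0.9, -0.5, -1.2]
grip_width: 0.483
grip_force: 20.0
```

Request:
send_rows(
  motion=[
    {"claw": -0.2, "slide": [-20, 0, 0], "delta_rot": [0, 0, 0]},
    {"claw": -0.2, "slide": [-45, 0, 0], "delta_rot": [0, 0, 0]},
    {"claw": -0.2, "slide": [-58, 0, 0], "delta_rot": [0, 0, 0]},
    {"claw": -0.2, "slide": [-58, 0, 20], "delta_rot": [0, 0, 0]},
    {"claw": -0.2, "slide": [-58, 0, 40], "delta_rot": [0, 0, 0]},
  ],
)

```text
time: 21.0
position: [0.4644, -0.0974, 0.0925]
tool_rot: [1.999, 2.424, 0.001]
ft_force: [0.4, 1.0, -1.8]
grip_width: 0.479
grip_force: 20.0
```

Request:
send_rows(
  motion=[
    {"claw": -0.2, "slide": [0, 0, 0], "delta_rot": [0, 0, 0]},
    {"claw": -0.2, "slide": [0, 0, 0], "delta_rot": [0, 0, 0]},
    {"claw": -0.2, "slide": [0, 0, 0], "delta_rot": [0, 0, 0]},
  ],
)

```text
time: 21.3
position: [0.4649, -0.097, 0.0939]
tool_rot: [1.996, 2.425, 0.001]
ft_force: [-0.3, 0.2, -0.5]
grip_width: 0.48
grip_force: 20.0
```

Request:
send_rows(
  motion=[
    {"claw": -0.2, "slide": [0, 0, 7], "delta_rot": [0, 0, 0]},
    {"claw": -0.2, "slide": [0, 0, 13], "delta_rot": [0, 0, 0]},
    {"claw": -0.2, "slide": [0, 0, 17], "delta_rot": [0, 0, 0]},
    {"claw": -0.2, "slide": [0, 0, 20], "delta_rot": [0, 0, 0]},
    {"claw": -0.2, "slide": [0, 0, 21.5], "delta_rot": [0, 0, 0]},
  ],
)

```text
time: 21.8
position: [0.464, -0.097, 0.0736]
tool_rot: [-1.996, -2.424, 0.001]
ft_force: [-11.2, 1.6, 28.3]
grip_width: 0.479
grip_force: 20.0
```

Request:
send_rows(
  motion=[
    {"claw": -0.2, "slide": [0, 0, 0], "delta_rot": [0, 0, 0]},
  ],
)

```text
time: 21.9
position: [0.464, -0.097, 0.0736]
tool_rot: [-1.996, -2.424, 0.0]
ft_force: [-8.2, 1.7, 17.9]
grip_width: 0.48
grip_force: 20.0
```

Request:
send_rows(
  motion=[
    {"claw": -0.2, "slide": [0, 0, -1.5], "delta_rot": [0, 0, 0]},
    {"claw": 0.6, "slide": [0, 0, -1.5], "delta_rot": [0, 0, 0]},
    {"claw": 0.6, "slide": [0, 0, -1.5], "delta_rot": [0, 0, 0]},
    {"claw": 0.6, "slide": [0, 0, -20], "delta_rot": [0, 0, 0]},
    {"claw": 0.6, "slide": [0, 0, -67], "delta_rot": [0, 0, 0]},
  ],
)

```text
time: 22.4
position: [0.4609, -0.0966, 0.1353]
tool_rot: [-1.992, -2.42, 0.009]
ft_force: [0.7, 0.9, 0.1]
grip_width: 0.746
grip_force: 0.0
```

Request:
send_rows(
  motion=[
    {"claw": 0.6, "slide": [0, 0, 0], "delta_rot": [0, 0, 0]},
    {"claw": 0.6, "slide": [18, 35, 0], "delta_rot": [0, 0, 0]},
    {"claw": 0.6, "slide": [38, 75, 0], "delta_rot": [0, 0, 0]},
    {"claw": 0.6, "slide": [53, 108, 0], "delta_rot": [0, 0, 0]},
    {"claw": 0.6, "slide": [58, 120, 0], "delta_rot": [0, 0, 0]},
  ],
)

```text
time: 22.9
position: [0.5732, -0.0135, 0.1377]
tool_rot: [-1.992, -2.429, -0.002]
ft_force: [-1.0, 0.0, -0.4]
grip_width: 0.797
grip_force: 0.0
```

Request:
send_rows(
  motion=[
    {"claw": 0.6, "slide": [0, 0, 0], "delta_rot": [0, 0, 0]},
    {"claw": 0.6, "slide": [0, 0, 0], "delta_rot": [0, 0, 0]},
    {"claw": 0.6, "slide": [0, 0, 0], "delta_rot": [0, 0, 0]},
  ],
)

```text
time: 23.2
position: [0.5697, -0.0188, 0.1383]
tool_rot: [-1.999, -2.423, 0.002]
ft_force: [0.6, -0.4, -0.3]
grip_width: 0.798
grip_force: 0.0
```

Request:
send_rows(
  motion=[
    {"claw": 0.6, "slide": [1, 1.5, 25], "delta_rot": [0, 0, 0]},
    {"claw": 0.6, "slide": [1, 1.5, 45], "delta_rot": [0, 0, 0]},
    {"claw": 0.6, "slide": [1, 1.5, 64], "delta_rot": [0, 0, 0]},
    {"claw": 0.6, "slide": [1, 1.5, 64], "delta_rot": [0, 0, 0]},
    {"claw": -0.2, "slide": [1, 1.5, 64], "delta_rot": [0, 0, 0]},
  ],
)

```text
time: 23.7
position: [0.5717, -0.0168, 0.075]
tool_rot: [-1.999, -2.424, 0.0]
ft_force: [0.7, -0.8, 0.9]
grip_width: 0.761
grip_force: 0.0
```

Request:
send_rows(
  motion=[
    {"claw": -0.2, "slide": [0, 0, 0], "delta_rot": [0, 0, 0]},
    {"claw": -0.2, "slide": [0, 0, 0], "delta_rot": [0, 0, 0]},
    {"claw": -0.2, "slide": [0, 0, 0], "delta_rot": [0, 0, 0]},
    {"claw": -0.2, "slide": [0, 0, 0], "delta_rot": [0, 0, 0]},
    {"claw": -0.2, "slide": [0, 0, 0], "delta_rot": [0, 0, 0]},
  ],
)

```text
time: 24.2
position: [0.5725, -0.0159, 0.0753]
tool_rot: [1.997, 2.425, 0.001]
ft_force: [-1.6, -0.3, 4.0]
grip_width: 0.48
grip_force: 20.0
```

Request:
send_rows(
  motion=[
    {"claw": -0.2, "slide": [0, 0, -10], "delta_rot": [0, 0, 0]},
    {"claw": -0.2, "slide": [0, 0, -25], "delta_rot": [0, 0, 0]},
    {"claw": -0.2, "slide": [0, 0, -45], "delta_rot": [0, 0, 0]},
    {"claw": -0.2, "slide": [0, 0, -60], "delta_rot": [0, 0, 0]},
    {"claw": -0.2, "slide": [0, 0, -60], "delta_rot": [0, 0, 0]},
  ],
)

```text
time: 24.7
position: [0.5742, -0.0159, 0.1379]
tool_rot: [1.995, 2.422, 0.006]
ft_force: [0.2, 1.2, -1.3]
grip_width: 0.48
grip_force: 20.0
```

Request:
send_rows(
  motion=[
    {"claw": -0.2, "slide": [0, -30, 0], "delta_rot": [0, 0, 0]},
    {"claw": -0.2, "slide": [0, -70, 0], "delta_rot": [0, 0, 0]},
    {"claw": -0.2, "slide": [0, -105, 0], "delta_rot": [0, 0, 0]},
    {"claw": -0.2, "slide": [0, -120, 10], "delta_rot": [0, 0, 0]},
    {"claw": -0.2, "slide": [0, -120, 35], "delta_rot": [0, 0, 0]},
  ],
)

```text
time: 25.2
position: [0.4538, -0.0394, 0.1005]
tool_rot: [1.997, 2.423, 0.005]
ft_force: [1.3, -0.2, -0.8]
grip_width: 0.482
grip_force: 20.0
```

Request:
send_rows(
  motion=[
    {"claw": -0.2, "slide": [0, 0, 0], "delta_rot": [0, 0, 0]},
    {"claw": -0.2, "slide": [0, 0, 0], "delta_rot": [0, 0, 0]},
    {"claw": -0.2, "slide": [0, 0, 0], "delta_rot": [0, 0, 0]},
  ],
)

```text
time: 25.5
position: [0.4554, -0.0388, 0.1004]
tool_rot: [1.996, 2.425, 0.001]
ft_force: [-0.7, 0.4, -0.4]
grip_width: 0.48
grip_force: 20.0
```

Request:
send_rows(
  motion=[
    {"claw": -0.2, "slide": [-1, -1.5, 8], "delta_rot": [0, 0, 0]},
    {"claw": -0.2, "slide": [-1, -1.5, 16], "delta_rot": [0, 0, 0]},
    {"claw": -0.2, "slide": [-1, -1.5, 21], "delta_rot": [0, 0, 0]},
    {"claw": -0.2, "slide": [-1, -1.5, 24], "delta_rot": [0, 0, 0]},
    {"claw": -0.2, "slide": [-1, -1.5, 25.5], "delta_rot": [0, 0, 0]},
  ],
)

```text
time: 26.0
position: [0.4527, -0.0401, 0.0751]
tool_rot: [-1.996, -2.423, 0.002]
ft_force: [-9.3, 0.5, 22.6]
grip_width: 0.476
grip_force: 20.0
```

Request:
send_rows(
  motion=[
    {"claw": -0.2, "slide": [0, 0, 0.5], "delta_rot": [0, 0, 0]},
  ],
)

```text
time: 26.1
position: [0.4527, -0.0401, 0.0752]
tool_rot: [-1.996, -2.423, 0.002]
ft_force: [-10.0, 0.6, 20.1]
grip_width: 0.478
grip_force: 20.0
```

Request:
send_rows(
  motion=[
    {"claw": -0.2, "slide": [0, 0, -1.5], "delta_rot": [0, 0, 0]},
    {"claw": 0.6, "slide": [0, 0, -1.5], "delta_rot": [0, 0, 0]},
    {"claw": 0.6, "slide": [0, 0, -1.5], "delta_rot": [0, 0, 0]},
    {"claw": 0.6, "slide": [0, 0, -20], "delta_rot": [0, 0, 0]},
    {"claw": 0.6, "slide": [0, 0, -67], "delta_rot": [0, 0, 0]},
  ],
)

```text
time: 26.6
position: [0.4498, -0.0401, 0.1375]
tool_rot: [-1.993, -2.42, 0.01]
ft_force: [0.7, -0.8, 0.3]
grip_width: 0.741
grip_force: 0.0
```

Request:
send_rows(
  motion=[
    {"claw": 0.6, "slide": [0, 0, 0], "delta_rot": [0, 0, 0]},
    {"claw": 0.6, "slide": [-25, 0, 0], "delta_rot": [0, 0, 0]},
    {"claw": 0.6, "slide": [-58, 0, 0], "delta_rot": [0, 0, 0]},
    {"claw": 0.6, "slide": [-58, 0, 0], "delta_rot": [0, 0, 0]},
    {"claw": 0.6, "slide": [-58, 0, 0], "delta_rot": [0, 0, 0]},
  ],
)

```text
time: 27.1
position: [0.4641, -0.0974, 0.14]
tool_rot: [-1.999, -2.423, 0.0]
ft_force: [0.5, -0.1, 0.4]
grip_width: 0.794
grip_force: 0.0
```

Request:
send_rows(
  motion=[
    {"claw": 0.6, "slide": [0, 0, 0], "delta_rot": [0, 0, 0]},
    {"claw": 0.6, "slide": [0, 0, 0], "delta_rot": [0, 0, 0]},
  ],
)

```text
time: 27.3
position: [0.4641, -0.0959, 0.1403]
tool_rot: [-1.995, -2.426, -0.0]
ft_force: [-0.7, -0.9, -0.1]
grip_width: 0.798
grip_force: 0.0
```

Request:
send_rows(
  motion=[
    {"claw": 0.6, "slide": [-1, 0.5, 25], "delta_rot": [0, 0, 0]},
    {"claw": 0.6, "slide": [-1, 0.5, 50], "delta_rot": [0, 0, 0]},
    {"claw": 0.6, "slide": [-1, 0.5, 66], "delta_rot": [0, 0, 0]},
    {"claw": 0.6, "slide": [-1, 0.5, 66], "delta_rot": [0, 0, 0]},
    {"claw": -0.2, "slide": [-1, 0.5, 66], "delta_rot": [0, 0, 0]},
  ],
)

```text
time: 27.8
position: [0.4651, -0.0974, 0.0748]
tool_rot: [-1.996, -2.426, -0.0]
ft_force: [-0.4, 0.4, -0.4]
grip_width: 0.762
grip_force: 0.0
```

Request:
send_rows(
  motion=[
    {"claw": -0.2, "slide": [0, 0, 0], "delta_rot": [0, 0, 0]},
    {"claw": -0.2, "slide": [0, 0, 0], "delta_rot": [0, 0, 0]},
    {"claw": -0.2, "slide": [0, 0, 0], "delta_rot": [0, 0, 0]},
    {"claw": -0.2, "slide": [0, 0, 0], "delta_rot": [0, 0, 0]},
    {"claw": -0.2, "slide": [0, 0, 0], "delta_rot": [0, 0, 0]},
  ],
)

```text
time: 28.3
position: [0.4654, -0.098, 0.0752]
tool_rot: [1.997, 2.425, 0.001]
ft_force: [-1.4, 0.0, 3.9]
grip_width: 0.477
grip_force: 20.0
```

Request:
send_rows(
  motion=[
    {"claw": -0.2, "slide": [0, 0, -10], "delta_rot": [0, 0, 0]},
    {"claw": -0.2, "slide": [0, 0, -25], "delta_rot": [0, 0, 0]},
    {"claw": -0.2, "slide": [0, 0, -50], "delta_rot": [0, 0, 0]},
    {"claw": -0.2, "slide": [0, 0, -80], "delta_rot": [0, 0, 0]},
    {"claw": -0.2, "slide": [0, 0, -80], "delta_rot": [0, 0, 0]},
  ],
)

```text
time: 28.8
position: [0.4676, -0.0985, 0.1588]
tool_rot: [1.993, 2.42, 0.007]
ft_force: [0.8, 0.6, -0.9]
grip_width: 0.48
grip_force: 20.0
```

Request:
send_rows(
  motion=[
    {"claw": -0.2, "slide": [15, 30, 0], "delta_rot": [0, 0, 0]},
    {"claw": -0.2, "slide": [35, 70, 0], "delta_rot": [0, 0, 0]},
    {"claw": -0.2, "slide": [52, 105, 0], "delta_rot": [0, 0, 0]},
    {"claw": -0.2, "slide": [58, 119, 20], "delta_rot": [0, 0, 0]},
    {"claw": -0.2, "slide": [58, 119, 55], "delta_rot": [0, 0, 0]},
  ],
)

```text
time: 29.3
position: [0.5743, -0.0154, 0.1005]
tool_rot: [1.99, 2.426, 0.007]
ft_force: [0.7, 0.0, -1.6]
grip_width: 0.479
grip_force: 20.0
```

Request:
send_rows(
  motion=[
    {"claw": -0.2, "slide": [0, 0, 0], "delta_rot": [0, 0, 0]},
    {"claw": -0.2, "slide": [0, 0, 0], "delta_rot": [0, 0, 0]},
    {"claw": -0.2, "slide": [0, 0, 0], "delta_rot": [0, 0, 0]},
  ],
)

```text
time: 29.6
position: [0.5713, -0.0188, 0.1011]
tool_rot: [1.997, 2.423, 0.002]
ft_force: [0.5, -0.3, 0.0]
grip_width: 0.48
grip_force: 20.0
```

Request:
send_rows(
  motion=[
    {"claw": -0.2, "slide": [1.5, 0.5, 8], "delta_rot": [0, 0, 0]},
    {"claw": -0.2, "slide": [1.5, 0.5, 16], "delta_rot": [0, 0, 0]},
    {"claw": -0.2, "slide": [1.5, 0.5, 21], "delta_rot": [0, 0, 0]},
    {"claw": -0.2, "slide": [1.5, 0.5, 24.5], "delta_rot": [0, 0, 0]},
    {"claw": -0.2, "slide": [1.5, 0.5, 26], "delta_rot": [0, 0, 0]},
  ],
)

```text
time: 30.1
position: [0.5704, -0.0167, 0.0751]
tool_rot: [-1.996, -2.424, 0.001]
ft_force: [-7.8, 1.1, 18.9]
grip_width: 0.477
grip_force: 20.0
```

Request:
send_rows(
  motion=[
    {"claw": -0.2, "slide": [0, 0, 0.5], "delta_rot": [0, 0, 0]},
  ],
)

```text
time: 30.2
position: [0.5704, -0.0167, 0.0751]
tool_rot: [-1.996, -2.424, 0.001]
ft_force: [-7.9, 1.4, 16.9]
grip_width: 0.479
grip_force: 20.0
```

Yellow is seated. I'll release and recentre red.

Request:
send_rows(
  motion=[
    {"claw": -0.2, "slide": [0, 0, -1.5], "delta_rot": [0, 0, 0]},
    {"claw": 0.6, "slide": [0, 0, -1.5], "delta_rot": [0, 0, 0]},
    {"claw": 0.6, "slide": [0, 0, -1.5], "delta_rot": [0, 0, 0]},
    {"claw": 0.6, "slide": [0, 0, -20], "delta_rot": [0, 0, 0]},
    {"claw": 0.6, "slide": [0, 0, -67], "delta_rot": [0, 0, 0]},
  ],
)

```text
time: 30.7
position: [0.5674, -0.0166, 0.1361]
tool_rot: [-1.993, -2.42, 0.011]
ft_force: [0.4, 0.6, 0.8]
grip_width: 0.747
grip_force: 0.0
```

Request:
send_rows(
  motion=[
    {"claw": 0.6, "slide": [0, 0, 0], "delta_rot": [0, 0, 0]},
    {"claw": 0.6, "slide": [25, 1, 0], "delta_rot": [0, 0, 0]},
    {"claw": 0.6, "slide": [59, 2, 0], "delta_rot": [0, 0, 0]},
    {"claw": 0.6, "slide": [59, 2, 0], "delta_rot": [0, 0, 0]},
    {"claw": 0.6, "slide": [59, 2, 0], "delta_rot": [0, 0, 0]},
  ],
)

```text
time: 31.2
position: [0.5614, 0.0425, 0.1397]
tool_rot: [1.994, 2.427, -0.0]
ft_force: [-0.5, -0.8, -0.5]
grip_width: 0.806
grip_force: 0.0
```

Request:
send_rows(
  motion=[
    {"claw": 0.6, "slide": [0, 0, 0], "delta_rot": [0, 0, 0]},
    {"claw": 0.6, "slide": [0, 0, 0], "delta_rot": [0, 0, 0]},
  ],
)

```text
time: 31.4
position: [0.5616, 0.0402, 0.1399]
tool_rot: [1.999, 2.423, -0.001]
ft_force: [-0.0, -0.8, -0.2]
grip_width: 0.797
grip_force: 0.0
```

Run:
```python
from bench import ctrl
from h import *
for n,roi in(("wrist",(200,0,560,245)),("top",(280,190,380,300))):
 i=ctrl.get_image(n)
 for c in HUE:
  for ce,a,b,m in blobs(i,c,roi,60): print(n,c,ce.round(1),a,b,(ray(i,ce,.0885)[:2]*1e3).round(1))
print(ctrl.get_state()['position'].round(4))
```

```text
wrist red [273.7 196.5] 659 [ 65 177  19  40] [527.7  51.9]
wrist red [319.2 213.7] 2183 [ 90 194  58  40] [562.5  45.3]
wrist yellow [275.9 239.5] 158 [ 68 235  17  10] [534.4  18.8]
wrist yellow [440.7 241.3] 93 [233 237  17   8] [656.9  41.1]
wrist green [551.2 197.5] 81 [343 192  17  13] [724.7  89.4]
wrist green [537.4 200.8] 87 [330 196  16  12] [715.9  85.2]
wrist green [545.2 217.1] 478 [331 203  29  33] [726.6  74.4]
wrist green [521.1 220.3] 88 [316 212  10  16] [710.1  68.7]
top yellow [321.5 218.3] 246 [34 19 16 20] [569.8 -16.8]
top yellow [325.5 235.5] 97 [38 42 16  8] [531.6 -26.4]
top green [306.3 276. ] 196 [19 78 15 18] [441.3  14.4]
top green [310.3 289.8] 84 [23 96 16  8] [411.5   4.8]
top blue [331.5 271.1] 255 [44 71 16 21] [453.2 -41.3]
top blue [334.4 285.7] 97 [47 92 16  8] [421.8 -48.3]
[0.5616 0.0406 0.14  ]
```

Request:
send_rows(
  motion=[
    {"claw": 0.6, "slide": [2, 0, 25], "delta_rot": [0, 0, 0]},
    {"claw": 0.6, "slide": [2, 0, 50], "delta_rot": [0, 0, 0]},
    {"claw": 0.6, "slide": [2, 0, 65], "delta_rot": [0, 0, 0]},
    {"claw": 0.6, "slide": [2, 0, 65], "delta_rot": [0, 0, 0]},
    {"claw": -0.2, "slide": [2, 0, 65], "delta_rot": [0, 0, 0]},
  ],
)

```text
time: 32.0
position: [0.5614, 0.0433, 0.0754]
tool_rot: [1.998, 2.424, 0.0]
ft_force: [0.0, 0.3, 0.0]
grip_width: 0.766
grip_force: 0.0
```

Request:
send_rows(
  motion=[
    {"claw": -0.2, "slide": [0, 0, 0], "delta_rot": [0, 0, 0]},
    {"claw": -0.2, "slide": [0, 0, 0], "delta_rot": [0, 0, 0]},
    {"claw": -0.2, "slide": [0, 0, 0], "delta_rot": [0, 0, 0]},
    {"claw": -0.2, "slide": [0, 0, 0], "delta_rot": [0, 0, 0]},
    {"claw": -0.2, "slide": [0, 0, 0], "delta_rot": [0, 0, 0]},
  ],
)

```text
time: 32.5
position: [0.5616, 0.0437, 0.0758]
tool_rot: [1.997, 2.424, 0.002]
ft_force: [-0.5, 0.1, 3.5]
grip_width: 0.482
grip_force: 20.0
```

Request:
send_rows(
  motion=[
    {"claw": -0.2, "slide": [0, 0, -5], "delta_rot": [0, 0, 0]},
    {"claw": -0.2, "slide": [0, -0.5, -12], "delta_rot": [0, 0, 0]},
    {"claw": -0.2, "slide": [-3, -0.5, -20], "delta_rot": [0, 0, 0]},
    {"claw": -0.2, "slide": [-3, -0.5, -20], "delta_rot": [0, 0, 0]},
    {"claw": -0.2, "slide": [-3, -0.5, -20], "delta_rot": [0, 0, 0]},
  ],
)

```text
time: 33.0
position: [0.5614, 0.0404, 0.0954]
tool_rot: [1.997, 2.424, 0.001]
ft_force: [0.1, 1.0, -1.2]
grip_width: 0.481
grip_force: 20.0
```

Request:
send_rows(
  motion=[
    {"claw": -0.2, "slide": [0, 0, 7], "delta_rot": [0, 0, 0]},
    {"claw": -0.2, "slide": [0, 0, 13], "delta_rot": [0, 0, 0]},
    {"claw": -0.2, "slide": [0, 0, 17], "delta_rot": [0, 0, 0]},
    {"claw": -0.2, "slide": [0, 0, 19], "delta_rot": [0, 0, 0]},
    {"claw": -0.2, "slide": [0, 0, 20.5], "delta_rot": [0, 0, 0]},
  ],
)

```text
time: 33.5
position: [0.5603, 0.0405, 0.0757]
tool_rot: [-1.996, -2.424, 0.002]
ft_force: [-9.5, -0.8, 19.3]
grip_width: 0.484
grip_force: 20.0
```

Request:
send_rows(
  motion=[
    {"claw": -0.2, "slide": [0, 0, 0.5], "delta_rot": [0, 0, 0]},
  ],
)

```text
time: 33.6
position: [0.5603, 0.0405, 0.0757]
tool_rot: [-1.996, -2.423, 0.002]
ft_force: [-8.6, -0.7, 17.3]
grip_width: 0.482
grip_force: 20.0
```

Seated and recentred. I'll release, rise, back off and inspect.

Request:
send_rows(
  motion=[
    {"claw": -0.2, "slide": [0, 0, -1.5], "delta_rot": [0, 0, 0]},
    {"claw": 0.6, "slide": [0, 0, -1.5], "delta_rot": [0, 0, 0]},
    {"claw": 0.6, "slide": [0, 0, -1.5], "delta_rot": [0, 0, 0]},
    {"claw": 0.6, "slide": [0, 0, -20], "delta_rot": [0, 0, 0]},
    {"claw": 0.6, "slide": [0, 0, -67], "delta_rot": [0, 0, 0]},
  ],
)

```text
time: 34.1
position: [0.5577, 0.0403, 0.1371]
tool_rot: [-1.993, -2.421, 0.012]
ft_force: [0.2, 0.6, -0.2]
grip_width: 0.747
grip_force: 0.0
```

Request:
send_rows(
  motion=[
    {"claw": 0.6, "slide": [-40, 0, -30], "delta_rot": [0, 0, 0]},
    {"claw": 0.6, "slide": [-80, 0, -60], "delta_rot": [0, 0, 0]},
    {"claw": 0.6, "slide": [-125, -10, -80], "delta_rot": [0, 0, 0]},
    {"claw": 0.6, "slide": [-160, -20, -80], "delta_rot": [0, 0, 0]},
    {"claw": 0.6, "slide": [-180, -30, -80], "delta_rot": [0, 0, 0]},
  ],
)

```text
time: 34.6
position: [0.5662, -0.1463, 0.2219]
tool_rot: [2.001, 2.419, -0.001]
ft_force: [-0.5, 0.8, -0.6]
grip_width: 0.796
grip_force: 0.0
```

Request:
send_rows(
  motion=[
    {"claw": 0.6, "slide": [0, 0, 0], "delta_rot": [0, 0, 0]},
    {"claw": 0.6, "slide": [0, 0, 0], "delta_rot": [0, 0, 0]},
  ],
)

```text
time: 34.8
position: [0.5662, -0.1414, 0.2206]
tool_rot: [-1.997, -2.424, -0.001]
ft_force: [-0.1, 0.5, -0.8]
grip_width: 0.796
grip_force: 0.0
```

Run:
```python
from bench import ctrl
from h import *
I={n:ctrl.get_image(n) for n in("wrist","top","scene")}
for n,roi in(("top",(280,190,380,300)),("scene",(195,145,350,310))):
 for c in HUE:
  for ce,a,b,m in blobs(I[n],c,roi,60): print(n,c,ce.round(1),a,b,(ray(I[n],ce,.0885)[:2]*1e3).round(1))
f=lambda a,w:cv2.resize(a,(w,480),interpolation=cv2.INTER_CUBIC)
cv2.imwrite("pics/s7.png",np.hstack([f(I["top"]["color"][190:310,280:380],400),f(I["scene"]["color"][155:315,200:333],400)]))
```

```text
top red [296.5 222.1] 233 [ 9 23 16 20] [560.2  39.4]
top red [301.8 239.7] 92 [14 46 16  8] [520.9  26.5]
top yellow [321.5 218.3] 242 [34 19 16 20] [569.8 -16.8]
top yellow [325.5 235.5] 97 [38 42 16  8] [531.5 -26.5]
top green [306.1 274.6] 226 [19 75 15 21] [444.2  14.9]
top green [310.4 289.8] 82 [23 96 16  8] [411.4   4.7]
top blue [331.6 271.2] 255 [44 71 16 21] [453.2 -41.4]
top blue [334.5 285.6] 97 [47 92 16  8] [422.  -48.5]
scene red [258.4 179. ] 333 [51 24 25 21] [561.7  38.7]
scene red [251.9 218.2] 104 [46 69 23  9] [ 4.858e+02 -2.000e-01]
scene yellow [291.1 187.8] 379 [83 32 26 23] [570.7 -17.6]
scene yellow [285.1 226.6] 124 [79 77 24 10] [496.2 -52. ]
scene green [228.8 231.3] 374 [20 75 28 24] [447.6  14.6]
scene green [219.7 276.6] 192 [ 12 125  26  14] [376. -22.]
scene blue [263.9 243. ] 501 [54 85 30 27] [454.6 -41.9]
scene blue [256.1 286.9] 234 [ 48 135  27  15] [386.5 -73.9]
```

View pics/s7.png

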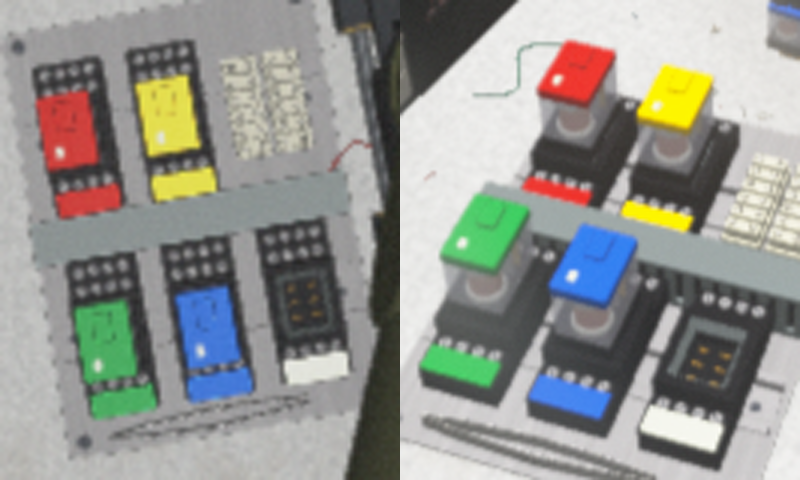

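The view shows all four relays in their matching sockets, with the spare at top-crop pixel (300,300) empty. Red is now centred. Green, at top (444,15), is about 2 mm off centre and could be slightly high, so I'll re-seat it too.

Request:
send_rows(
  motion=[
    {"claw": 0.6, "slide": [35, -18, 0], "delta_rot": [0, 0, 0]},
    {"claw": 0.6, "slide": [75, -38, 0], "delta_rot": [0, 0, 0]},
    {"claw": 0.6, "slide": [115, -58, 20], "delta_rot": [0, 0, 0]},
    {"claw": 0.6, "slide": [150, -76, 50], "delta_rot": [0, 0, 0]},
    {"claw": 0.6, "slide": [176, -89, 80], "delta_rot": [0, 0, 0]},
  ],
)

```text
time: 35.45
position: [0.4438, 0.0174, 0.1406]
tool_rot: [1.991, 2.43, 0.003]
ft_force: [0.5, -0.1, -0.5]
grip_width: 0.801
grip_force: 0.0
```

Request:
send_rows(
  motion=[
    {"claw": 0.6, "slide": [0, 0, 0], "delta_rot": [0, 0, 0]},
    {"claw": 0.6, "slide": [0, 0, 0], "delta_rot": [0, 0, 0]},
    {"claw": 0.6, "slide": [0, 0, 0], "delta_rot": [0, 0, 0]},
    {"claw": 0.6, "slide": [0, 0, 0], "delta_rot": [0, 0, 0]},
  ],
)

```text
time: 35.85
position: [0.4466, 0.0134, 0.1422]
tool_rot: [1.997, 2.423, 0.003]
ft_force: [0.0, 0.2, 0.4]
grip_width: 0.804
grip_force: 0.0
```

Request:
send_rows(
  motion=[
    {"claw": 0.6, "slide": [2, -1, 25], "delta_rot": [0, 0, 0]},
    {"claw": 0.6, "slide": [2, -1, 50], "delta_rot": [0, 0, 0]},
    {"claw": 0.6, "slide": [2, -1, 67], "delta_rot": [0, 0, 0]},
    {"claw": 0.6, "slide": [2, -1, 67], "delta_rot": [0, 0, 0]},
    {"claw": -0.2, "slide": [2, -1, 67], "delta_rot": [0, 0, 0]},
  ],
)

```text
time: 36.35
position: [0.4446, 0.0152, 0.0747]
tool_rot: [1.998, 2.424, 0.001]
ft_force: [-0.8, 1.1, 0.3]
grip_width: 0.764
grip_force: 0.0
```

Request:
send_rows(
  motion=[
    {"claw": -0.2, "slide": [0, 0, 0], "delta_rot": [0, 0, 0]},
    {"claw": -0.2, "slide": [0, 0, 0], "delta_rot": [0, 0, 0]},
    {"claw": -0.2, "slide": [0, 0, 0], "delta_rot": [0, 0, 0]},
    {"claw": -0.2, "slide": [0, 0, 0], "delta_rot": [0, 0, 0]},
    {"claw": -0.2, "slide": [0, 0, 0], "delta_rot": [0, 0, 0]},
  ],
)

```text
time: 36.85
position: [0.4443, 0.0157, 0.0747]
tool_rot: [1.997, 2.425, 0.002]
ft_force: [-0.3, -0.5, 3.8]
grip_width: 0.482
grip_force: 20.0
```

Request:
send_rows(
  motion=[
    {"claw": -0.2, "slide": [0, 0, -5], "delta_rot": [0, 0, 0]},
    {"claw": -0.2, "slide": [0, 0, -12], "delta_rot": [0, 0, 0]},
    {"claw": -0.2, "slide": [1, -1.5, -20], "delta_rot": [0, 0, 0]},
    {"claw": -0.2, "slide": [1, -1.5, -20], "delta_rot": [0, 0, 0]},
    {"claw": -0.2, "slide": [1, -1.5, -20], "delta_rot": [0, 0, 0]},
  ],
)

```text
time: 37.35
position: [0.4423, 0.0164, 0.0944]
tool_rot: [1.997, 2.425, 0.001]
ft_force: [0.3, 0.1, -0.9]
grip_width: 0.481
grip_force: 20.0
```

Request:
send_rows(
  motion=[
    {"claw": -0.2, "slide": [0, 1, 7], "delta_rot": [0, 0, 0]},
    {"claw": -0.2, "slide": [0, 1, 13], "delta_rot": [0, 0, 0]},
    {"claw": -0.2, "slide": [0, 1, 17], "delta_rot": [0, 0, 0]},
    {"claw": -0.2, "slide": [0, 1, 19], "delta_rot": [0, 0, 0]},
    {"claw": -0.2, "slide": [0, 1, 20.5], "delta_rot": [0, 0, 0]},
  ],
)

```text
time: 37.85
position: [0.4423, 0.0164, 0.0746]
tool_rot: [-1.996, -2.423, 0.003]
ft_force: [-9.9, -1.4, 24.7]
grip_width: 0.48
grip_force: 20.0
```

Request:
send_rows(
  motion=[
    {"claw": -0.2, "slide": [0, 0, 0.5], "delta_rot": [0, 0, 0]},
  ],
)

```text
time: 37.95
position: [0.4423, 0.0163, 0.0746]
tool_rot: [-1.996, -2.423, 0.003]
ft_force: [-8.8, -1.7, 20.3]
grip_width: 0.482
grip_force: 20.0
```

Request:
send_rows(
  motion=[
    {"claw": -0.2, "slide": [0, 0, -1.5], "delta_rot": [0, 0, 0]},
    {"claw": 0.6, "slide": [0, 0, -1.5], "delta_rot": [0, 0, 0]},
    {"claw": 0.6, "slide": [0, 0, -1.5], "delta_rot": [0, 0, 0]},
    {"claw": 0.6, "slide": [0, 0, -20], "delta_rot": [0, 0, 0]},
    {"claw": 0.6, "slide": [0, 0, -67], "delta_rot": [0, 0, 0]},
  ],
)

```text
time: 38.45
position: [0.4398, 0.0161, 0.137]
tool_rot: [-1.993, -2.421, 0.011]
ft_force: [-0.1, 0.9, -0.2]
grip_width: 0.747
grip_force: 0.0
```

Request:
send_rows(
  motion=[
    {"claw": 0.6, "slide": [0, 0, -30], "delta_rot": [0, 0, 0]},
    {"claw": 0.6, "slide": [-40, 20, -70], "delta_rot": [0, 0, 0]},
    {"claw": 0.6, "slide": [-85, 40, -80], "delta_rot": [0, 0, 0]},
    {"claw": 0.6, "slide": [-130, 60, -80], "delta_rot": [0, 0, 0]},
    {"claw": 0.6, "slide": [-176, 89, -80], "delta_rot": [0, 0, 0]},
  ],
)

```text
time: 38.95
position: [0.5571, -0.1322, 0.2211]
tool_rot: [1.996, 2.423, 0.002]
ft_force: [0.3, -0.0, 0.4]
grip_width: 0.801
grip_force: 0.0
```

Request:
send_rows(
  motion=[
    {"claw": 0.6, "slide": [0, 0, 0], "delta_rot": [0, 0, 0]},
    {"claw": 0.6, "slide": [0, 0, 0], "delta_rot": [0, 0, 0]},
    {"claw": 0.6, "slide": [0, 0, 0], "delta_rot": [0, 0, 0]},
  ],
)

```text
time: 39.25
position: [0.5554, -0.1287, 0.2195]
tool_rot: [-1.994, -2.425, -0.0]
ft_force: [0.1, 0.2, 0.6]
grip_width: 0.799
grip_force: 0.0
```

Run:
```python
from bench import ctrl
from h import *
I={n:ctrl.get_image(n) for n in("top","scene")}
for n,roi in(("top",(280,190,380,300)),("scene",(195,145,350,310))):
 for c in HUE:
  for ce,a,b,m in blobs(I[n],c,roi,200): print(n,c,ce.round(1),a,b,(ray(I[n],ce,.0885)[:2]*1e3).round(1))
f=lambda a,w:cv2.resize(a,(w,480),interpolation=cv2.INTER_CUBIC)
cv2.imwrite("pics/s8.png",np.hstack([f(I["top"]["color"][190:310,280:380],400),f(I["scene"]["color"][155:315,200:333],400)]))
```

```text
top red [296.5 222.1] 234 [ 9 23 16 20] [560.1  39.4]
top yellow [321.5 218.3] 243 [34 19 16 20] [569.8 -16.8]
top green [305.8 274.9] 220 [18 76 16 20] [443.5  15.5]
top blue [331.5 271.1] 255 [44 71 16 21] [453.2 -41.3]
scene red [258.4 179. ] 331 [51 24 25 21] [561.9  38.6]
scene yellow [291.1 187.7] 379 [83 32 26 23] [570.7 -17.5]
scene green [228.  231.6] 368 [19 76 28 23] [446.6  15.3]
scene blue [263.9 243. ] 502 [54 85 30 27] [454.6 -41.8]
scene blue [256.1 286.9] 233 [ 48 135  27  15] [386.5 -73.9]
```

View pics/s8.png

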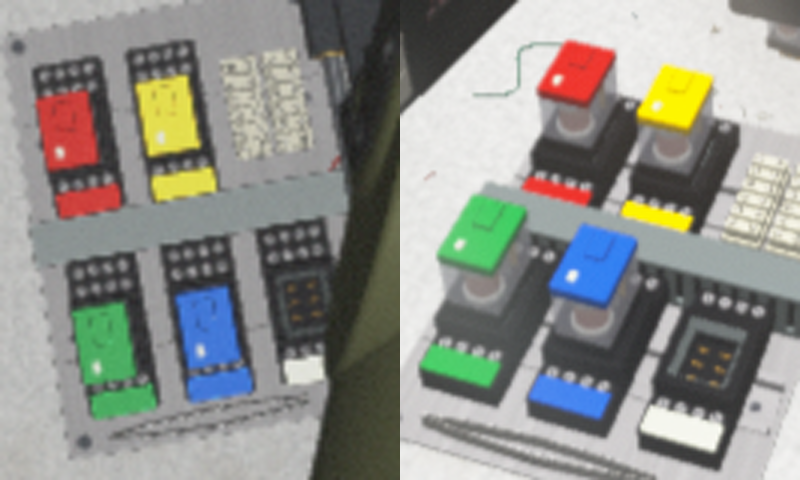

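The final view shows every relay upright and centred in its own-colour socket: red, yellow, green and blue. The spare is empty and the gripper is clear, so I'm handing in.

```bash
python3 -c "
from bench import ctrl
print(ctrl.close_job())"
```

```text
the job is handed in; nothing more can be done
None
```

I handed the job in at about 39 s: the final pictures and seating forces show all four relays home in the sockets matching their caps, with the spare socket empty; the system gave no verdict back.

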